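# Rack the picket stubs and bar the locker

## Task

Pull every aluminium tube (picket stub) out of the leaning wooden holder and lay them side by side across the locker's sloping top, on the high side of the brass gate bar. Once all of them lie there, twist the brass cam lock knob clockwise to its stop so that the gate drops and the tubes all roll down into the bay, then let the knob spring back home; the T-bar must also be laid on the shelf with its base flush against, and centred along, the foot of the locker's low end face, to bar the hatch. Leave the other gear where it is.

Things in the scene. Friction and masses are not known exactly. Their poses are not given: they have to be found in the camera images.
- locker: Small grey steel locker fixed on the zinc shelf, 180 mm (x) by 243 mm (y), its top sloping down 12 degrees from the high end (+y) to the low end (-y). Origin on the shelf under the gate line, z up; all locker points share its axes. A lock block 52 by 56 mm, 90 mm high, centred at x = 117, y = 0 mm, carries the knob
- gate_line (a point): Locker point x = 0, y = 0, z = 70 mm, on the slope at the gate. The brass gate bar (150 mm along x, 6 mm thick) stands 14 mm above the runners with the knob home and sinks 20 mm, below them, with the knob at its stop. High side (locker y > 0): loading deck; low side: bay
- deck_high (a point): Locker point x = 0, y = 102, z = 91.7 mm: level of the runner tops near the open upper end of the deck; a tube let go here rolls down to the gate. Two runners 12 mm wide at x = +-60 mm carry the tubes, which lie along locker x; runner tops at z = 70 mm + 0.2126 y, y -110 to +122 mm. Recessed 14 mm between them. Side rails inside x = +-85 mm, 14 mm above runners
- bay_mid (a point): Locker point x = 0, y = -65, z = 56.2 mm: runner level in the middle of the bay, which has room for four tubes and is closed at y = -110 mm by an end wall rising 14 mm above the runners
- low_face (a point): Locker point x = 0, y = -125, z = 0: middle of the foot of the locker's flat upright low end face, which is 180 mm long (locker x), 30 mm high and faces locker -y; a dark hatch panel in it is seen only. Above it the sloping end stays behind this plane
- cam_knob (a joint): Spring-return brass cam lock knob (rad): 0 at home, 1.2 at its stop, turning clockwise seen from above about a vertical axis. A spring (0.04 N m at home, 0.16 at the stop) returns it when let go. It lowers the gate in proportion; the tubes need a second or two with the knob held at the stop to roll into the bay
- knob_grip (a point): Grip point on the knob's axis (turns with the knob), 119 mm above the shelf: an upright brass bar grip 42 mm long, 12 mm thick, 30 mm high, its top 8 mm above this point, standing on a disc of radius 18 mm whose top is 22 mm below this point. At home the bar runs along locker x; this point's x axis is along the bar
- holder: Wooden holder fixed to the shelf, 226 mm wide (y), with four square sockets (25 mm wide, 60 mm deep) in a row along its y at y = -81, -27, 27, 81 mm. The sockets lean 45 degrees from vertical, mouths towards the holder's -x (towards the robot); tube 1 is at y = -81 mm, tube 4 at +81 mm. Origin at the middle of its underside
- tbar: Aluminium T-bar keeper lying loose on the shelf, an inverted T: flat base 180 mm (x) by 60 mm (y) by 8 mm thick, with an upright rib along its middle, 180 mm long, 10 mm thick, to 45 mm height. 0.35 kg. Origin at the centre of the underside; x along its length
- tube1: Round aluminium snow picket stub (tube 1), 22 mm diameter, 150 mm long, about 0.11 kg; origin on its axis 53 mm from its lower end (22 mm below its middle as it stands in the holder), z along its length towards its upper end. It starts in a holder socket with 90 mm standing out, or is absent
- tube2: Round aluminium snow picket stub (tube 2), 22 mm diameter, 150 mm long, about 0.11 kg; origin on its axis 53 mm from its lower end (22 mm below its middle as it stands in the holder), z along its length towards its upper end. It starts in a holder socket with 90 mm standing out, or is absent
- tube3: Round aluminium snow picket stub (tube 3), 22 mm diameter, 150 mm long, about 0.11 kg; origin on its axis 53 mm from its lower end (22 mm below its middle as it stands in the holder), z along its length towards its upper end. It starts in a holder socket with 90 mm standing out, or is absent
- tube4: Round aluminium snow picket stub (tube 4), 22 mm diameter, 150 mm long, about 0.11 kg; origin on its axis 53 mm from its lower end (22 mm below its middle as it stands in the holder), z along its length towards its upper end. It starts in a holder socket with 90 mm standing out, or is absent
- piton: Rusted steel piton, 110 mm long; a bystander, not part of the job; origin at its underside
- carabiner: Blue locking carabiner, 105 mm long; a bystander, not part of the job; origin at its underside
- headlamp: Cracked amber headlamp shell, 45 by 62 by 32 mm; a bystander, not part of the job; origin at its underside
- mug: Steel mug, 80 mm across, 85 mm high; a bystander, not part of the job; origin at its underside
- canister: Green gas canister, 90 mm across, 100 mm high; a bystander, not part of the job; origin at its underside
- compass: Black round compass, 56 mm across, 17 mm high; a bystander, not part of the job; origin at its underside

How it is judged:
By the outcome, as a careful person would: the job done as asked, in the order asked, and still so for the second after the job is handed in, with the robot touching nothing.
Of tube1, tube2, tube3, tube4 only 2 to 4 are there at a start; the rules pass over those that are not, and their reading is None.
At some moment in a run one of tbar may be knocked a few centimetres aside while the robot is not near it.
It also fails if it takes over 210 s, if anything falls off the work surface, if the arm or the gripper's body presses on something with over 40 N, if the wrist force passes 120 N, or if a joint passes its speed limit or range.

## Robot

A 6-joint arm with a two-finger parallel gripper is mounted at the origin on the work surface. World frame = base frame: x ahead of the robot, y to its left, z up, the work surface at z = 0. Lengths are in m, angles in rad, forces in N, time in s.
With the tool pointing down it reaches from about 0.425 to 1.125 m from the base axis. Payload 14.9 kg.
Tool frame: the origin (TCP) lies midway between the tips of the shut fingers; the grasp point (between the pads) lies 19 mm behind it (ctrl.tcp_to_grasp is the distance from the TCP to the grasp point, in m); z points along the fingers, y is the line along which they close (so a half turn about z gives the same grasp; the last joint's range is limited). The gripper opens to 91 mm and grips with 3 to 60 N. Pads are 32 mm wide; open, the fingers measure 118 mm over their backs; the gripper's body (76 mm by 178 mm) begins 60 mm behind the grasp point.
Start: joints at [-1.269, 0.379, 1.734, -0, 1.028, -0.033], TCP at [0.23, -0.661, 0.185] pointing down, gripper open.
Joint ranges: [-2.77, 2.77], [-0.74, 2.19], [0, 2.66], [-1.06, 4.2], [0.31, 2.87], [-3.08, 3.08]. Speed limits (rad/s): [1.89, 1.89, 2.39, 3.14, 3.14, 3.14].

## Interface

Orientations are given as a unit quaternion [w, x, y, z].
In Python, from plant import ctrl gives the robot as it stands. The module is installed in compiled form; this text tells all that it offers.
- The arm moves only by the tool apply_moves, never from a script. Its argument "rows" is one flat list of numbers, 5 for each row, row after row: the opening, from 0 (shut) to 1 (fully open), then the shift along the world's x, y, z in units of 1 m (1.0 is 1 m), then the turn about the world's z in units of 2 pi rad (1.0 is 2 pi rad). A call has 1 to 20 rows; each row is the pose to reach, as a shift and turn from the pose commanded when the call began, turning the shorter way round; what a row does not reach only later rows make up. A row lasts 1/8 s, in which the tool goes at most 62.5 mm and 10.7 degrees, less where a joint would pass 70% of its speed; a pose out of reach is approached as far as the arm can. A call with a number of a shift or a turn outside -1 to 1 is refused whole. A call with a gripper value outside its range is refused whole. The fingers move at their own pace and stop on an object; "squeeze" is the grip in N (left out, the last holds). Time passes only in rows, so rows that repeat a pose let the fingers close. It gives the time, the measured TCP pose, the force, the opening and the grip force at its end, in the units of the state.
- ctrl.sense(): the state, without advancing time (a new reading comes with each control period).
- ctrl.grab_frame(name): name is "scene" or "top" or "wrist"; returns the picture (400x640x3 uint8, red, green, blue); there is no depth.
- ctrl.calibration(name): a dict with "fx", "fy", "cx", "cy" (pixels), "dist_coeffs" ([k1, k2, p1, p2, k3] as OpenCV has them; the pictures are not rectified), "pose" (4x4, takes a point from camera to world coordinates); the wrist camera has in their place "hand_eye" (4x4, takes a point from camera to tool coordinates, whose origin is the TCP and whose axes are the flange's). Camera axes: x right, y up, looking along -z (the intrinsics and any distortion apply to the point x, -y, -z); pixel columns grow to the right and rows downward; lengths in m; the calibration is good to about 2 mm. A picture is of the moment at which its call begins: read the wrist's pose just before it. calibration takes no time and is no camera call.
- ctrl.close_job(): hands the job in; it is judged then, once.
The state is a dict: "time": time; "joint_pos": joint angles; "joint_velocities": joint speeds; "joint_torque": joint torques, N m; "ee_pos": TCP position; "tcp_rot": TCP orientation; "force": force on the tool from outside, world axes, zero at the start; "torque": the same for the moment, N m; "grip_width": finger opening in m; "gripper_force": force on a finger pad.
Only numpy, scipy, OpenCV 4.12 (cv2) and the standard library are available. Lean on these libraries where they do the work, as an engineer would, in place of code of your own. Each camera call takes 0.05 s, during which the arm holds its last target. There are 200 camera calls.

## Working session

There is one attempt and no reset: what is moved stays moved. The work goes in short steps, Python scripts to look and compute and a tool call to move; the robot and the scene stay as the last step left them, time stands still between calls to the robot, and variables do not carry over. Pictures are saved under pics/ and viewed, at most 14 in all, crops included, and the job is handed in when it is done.

Besides the shell and the picture viewer there is one more tool, called after "Request:" in YAML: its name, and indented under it one key for each argument. apply_moves: Moves the arm, as the interface text tells. Its arguments: {"type":"object","properties":{"rows":{"type":"array","items":{"type":"number","minimum":-1,"maximum":1}},"squeeze":{"type":"number"}},"required":["rows"]}

```bash
mkdir -p pics; ls
cat > h.py <<'E'
import numpy as np, cv2
from plant import ctrl
from scipy.spatial.transform import Rotation as R
def pose(name, st=None):
    c=ctrl.calibration(name)
    if 'pose' in c: return c,np.array(c['pose'])
    st=st or ctrl.sense(); q=st['tcp_rot']; T=np.eye(4)
    T[:3,:3]=R.from_quat([q[1],q[2],q[3],q[0]]).as_matrix(); T[:3,3]=st['ee_pos']
    return c,T@np.array(c['hand_eye'])
def K(c): return np.array([[c['fx'],0,c['cx']],[0,c['fy'],c['cy']],[0,0,1.]]),np.array(c['dist_coeffs'],float)
def rays(cp,uv):
    c,T=cp; k,d=K(c)
    p=cv2.undistortPoints(np.array(uv,float).reshape(-1,1,2),k,d)[:,0]
    v=np.c_[p[:,0],-p[:,1],-np.ones(len(p))]@T[:3,:3].T
    return T[:3,3],v/np.linalg.norm(v,axis=1)[:,None]
def onz(cp,uv,z):
    o,v=rays(cp,uv); return o+v*((z-o[2])/v[:,2])[:,None]
def proj(cp,P):
    c,T=cp; k,d=K(c); p=(np.array(P,float).reshape(-1,3)-T[:3,3])@T[:3,:3]
    return cv2.projectPoints(np.c_[p[:,0],-p[:,1],-p[:,2]],np.zeros(3),np.zeros(3),k,d)[0][:,0]
def tri(a,ua,b,ub):
    o1,v1=rays(a,ua);o2,v2=rays(b,ub);out=[]
    for x,y in zip(v1,v2):
        s=np.linalg.lstsq(np.c_[x,-y],o2-o1,rcond=None)[0]; p,q=o1+s[0]*x,o2+s[1]*y
        out.append([*((p+q)/2),np.linalg.norm(p-q)])
    return np.array(out)
def snap(name,f):
    st=ctrl.sense(); im=ctrl.grab_frame(name); cv2.imwrite('pics/'+f,im[:,:,::-1]); return im,pose(name,st)
E
python3 - <<'E'
from h import *
np.set_printoptions(precision=4,suppress=True)
for n in('scene','top','wrist'):
    im,(c,T)=snap(n,n+'0.png'); print(n,c['fx'],c['fy'],c['cx'],c['cy'],c['dist_coeffs']); print(T)
s=ctrl.sense(); print(s); print(ctrl.tcp_to_grasp)
print(np.array(ctrl.calibration('wrist')['hand_eye']))
E
```

```text
pics
scene 481.57746315880587 481.57746315880587 320.45572725445754 197.20286318184674 [-0.0212  0.      0.      0.      0.    ]
[[ 0.8618 -0.2749  0.4263  1.1703]
 [ 0.5073  0.4676 -0.7239 -1.0515]
 [-0.0003  0.8401  0.5424  0.8972]
 [ 0.      0.      0.      1.    ]]
top 399.6708094457267 399.6708094457267 325.1868067888033 200.71738133207992 [-0.034  0.     0.     0.     0.   ]
[[-0.0127  0.9982 -0.0591  0.4993]
 [-0.9996 -0.0112  0.0247  0.02  ]
 [ 0.024   0.0594  0.9979  1.1608]
 [ 0.      0.      0.      1.    ]]
wrist 340.69544288973265 340.69544288973265 315.49999928382044 196.35288953631962 [-0.0574  0.      0.      0.      0.    ]
[[ 0.3283  0.9166  0.2283  0.2952]
 [-0.9446  0.3187  0.0786 -0.6395]
 [-0.0007 -0.2415  0.9704  0.3833]
 [ 0.      0.      0.      1.    ]]
{'time': 0.15, 'joint_pos': array([-1.2693,  0.3793,  1.7346,  0.    ,  1.0285, -0.0333]), 'joint_velocities': array([ 0.0002, -0.0021, -0.0019,  0.0005, -0.0009, -0.0016]), 'joint_torque': array([  0.0013, -76.4099, -43.4654,   0.0651,   0.041 ,  -0.0001]), 'ee_pos': array([ 0.2299, -0.6608,  0.1849]), 'tcp_rot': array([-0.0004,  0.986 ,  0.1666, -0.0001]), 'force': array([-0.6005,  0.5353, -0.1577]), 'torque': array([-0.0628,  0.0021, -0.0074]), 'gripper_force': 0.0, 'grip_width': 0.09147489792304873}
0.0188
[[-0.0004  0.9704  0.2415  0.0687]
 [ 1.      0.0004 -0.0002  0.0012]
 [-0.0003  0.2415 -0.9704 -0.1984]
 [ 0.      0.      0.      1.    ]]
```

View pics/scene0.png

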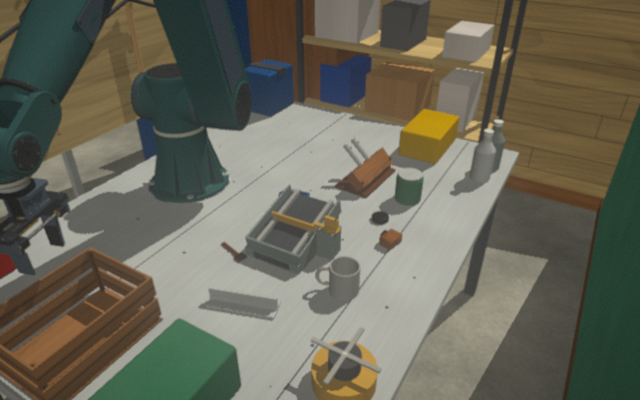

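View pics/top0.png

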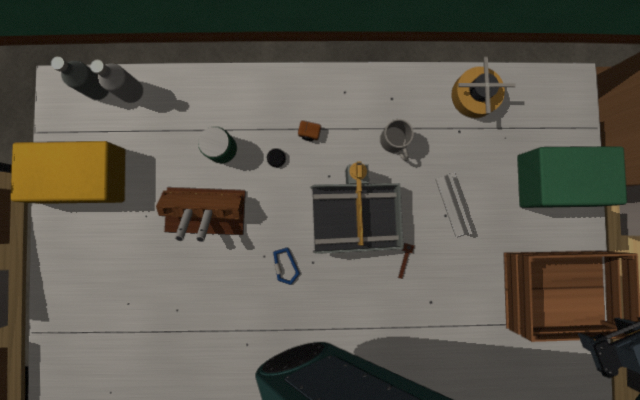

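The scene view shows two tubes in the holder (about (357,153)). The locker is at (292,222) and the T-bar at (243,301). In the top view, the holder is at (202,212) with tubes at (183,222) and (204,222). The locker is at (357,217), with the knob at (357,172), and the T-bar is at (457,205). Next I'll get rough positions.

Run:
```python
from h import *
np.set_printoptions(precision=3,suppress=True)
t=pose('top');
for n,uv,z in [('locker corners',[[313,188],[397,185],[401,250],[314,251]],.07),('knob',[[358,171]],.127),('gate',[[360,190],[360,245]],.08),('holder',[[160,192],[243,192],[243,233],[165,233]],.03),('tubes',[[181,239],[201,239]],.1),('tbar',[[437,178],[453,173],[474,233],[458,238]],.02),('piton',[[405,262]],0),('carab',[[287,266]],0),('mug',[[397,133]],.08)]:
    print(n,onz(t,uv,z).tolist() and np.round(onz(t,uv,z)[:,:2],3).tolist())
```

```text
locker corners [[0.599, 0.026], [0.605, -0.206], [0.427, -0.212], [0.427, 0.025]]
knob [[0.637, -0.092]]
gate [[0.591, -0.102], [0.442, -0.099]]
holder [[0.596, 0.459], [0.594, 0.224], [0.478, 0.224], [0.48, 0.443]]
tubes [[0.465, 0.375], [0.465, 0.322]]
tbar [[0.629, -0.333], [0.643, -0.381], [0.469, -0.437], [0.455, -0.389]]
piton [[0.387, -0.238]]
carab [[0.381, 0.104]]
mug [[0.748, -0.207]]
```

Request:
apply_moves:
  rows: [1,0,0,0.06,0,1,0,0,0.115,0,1,0.36,0.46,0.115,-0.0532,1,0.36,0.46,0.115,-0.0532,1,0.36,0.46,0.115,-0.0532,1,0.36,0.46,0.115,-0.0532,1,0.36,0.46,0.115,-0.0532,1,0.36,0.46,0.115,-0.0532,1,0.36,0.46,0.115,-0.0532,1,0.36,0.46,0.115,-0.0532,1,0.36,0.46,0.115,-0.0532,1,0.36,0.46,0.115,-0.0532,1,0.36,0.46,0.115,-0.0532,1,0.36,0.46,0.115,-0.0532]

```text
time: 1.9
ee_pos: [0.5893, -0.202, 0.3003]
tcp_rot: [0.0, 1.0, -0.0, -0.0]
force: [-0.0, -0.5, 0.4]
grip_width: 0.0912
gripper_force: 0.0
```

Run:
```python
from h import *
im,cp=snap('wrist','w1.png'); np.save('w1.npy',cp[1]); print(ctrl.sense()['time'],cp[1])
```

```text
1.95 [[-4.67960181e-04  9.70309669e-01  2.41865514e-01  6.58433390e-01]
 [-9.99999890e-01 -4.64443455e-04 -7.15527964e-05 -2.02846000e-01]
 [ 4.29044849e-05 -2.41865521e-01  9.70309779e-01  4.98666606e-01]
 [ 0.00000000e+00  0.00000000e+00  0.00000000e+00  1.00000000e+00]]
```

View pics/w1.png

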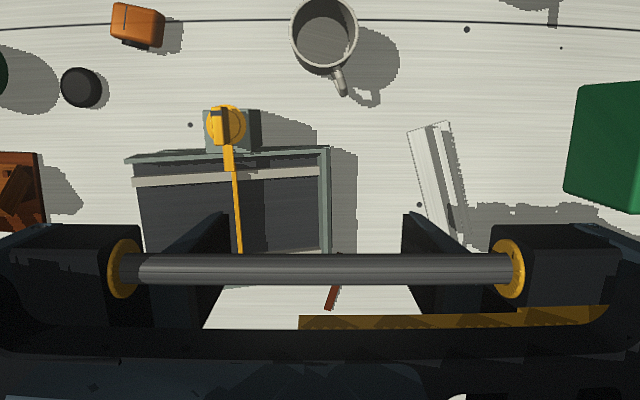

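The wrist view shows the gripper hiding rows below 215. The knob is at (224,125), the gate bar at (235,195), the T-bar at (437,180) and the mug at (324,35). I'll move back in x to see everything, and take two places for triangulation.

Request:
apply_moves:
  rows: [1,-0.15,-0.01,0,0,1,-0.15,-0.01,0,0,1,-0.15,-0.01,0,0,1,-0.15,-0.01,0,0,1,-0.15,-0.01,0,0]

```text
time: 2.58
ee_pos: [0.4403, -0.2118, 0.3007]
tcp_rot: [0.0, 1.0, -0.0, 0.0]
force: [-0.3, -0.1, 0.5]
grip_width: 0.0913
gripper_force: 0.0
```

Run:
```python
from h import *
im,cp=snap('wrist','w2.png'); np.save('w2.npy',cp[1])
```

Request:
apply_moves:
  rows: [1,0,0.31,0,0,1,0,0.31,0,0,1,0,0.31,0,0,1,0,0.31,0,0,1,0,0.31,0,0,1,0,0.31,0,0,1,0,0.31,0,0,1,0,0.31,0,0]

```text
time: 3.62
ee_pos: [0.4403, 0.0979, 0.3003]
tcp_rot: [0.0, 1.0, -0.0, -0.0]
force: [-1.5, -0.6, 0.3]
grip_width: 0.0911
gripper_force: 0.0
```

Run:
```python
from h import *
im,cp=snap('wrist','w3.png'); np.save('w3.npy',cp[1])
a=cv2.imread('pics/w2.png')[:290]; b=cv2.imread('pics/w3.png')[:290]
cv2.imwrite('pics/w23.png',np.vstack([a,b]))
```

```text
(no output)
```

View pics/w23.png

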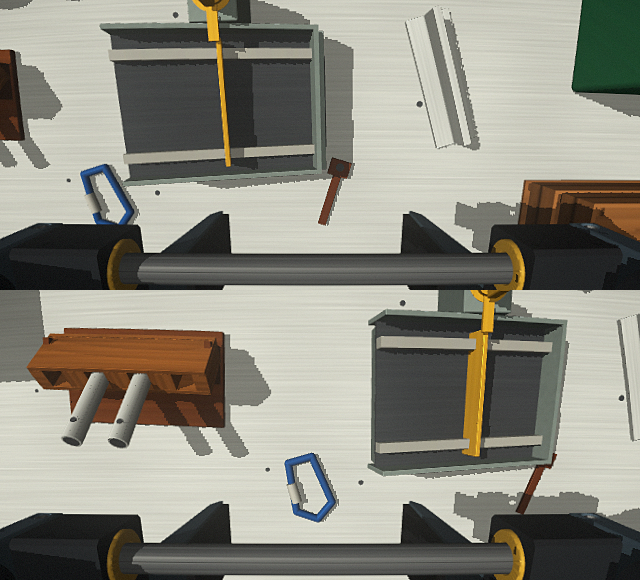

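The two wrist views show both runners as beige strips at rows 53/155 (w2) and 53/153 (w3), and the gate bar between them. Tubes stand in sockets 2 and 3, with top ends at (120,152) and (72,150) in w3. The T-bar is at (440,78) in w2. I'll take one more view over the holder, then measure.

Request:
apply_moves:
  rows: [1,0,0.25,0,0,1,0,0.25,0,0,1,0,0.25,0,0,1,0,0.25,0,0,1,0,0.25,0,0,1,0,0.25,0,0,1,0,0.25,0,0]

```text
time: 4.55
ee_pos: [0.4404, 0.3474, 0.3005]
tcp_rot: [0.0, 1.0, -0.001, 0.0]
force: [0.5, -0.2, -0.6]
grip_width: 0.0911
gripper_force: 0.0
```

Run:
```python
from h import *
im,cp=snap('wrist','w4.png'); np.save('w4.npy',cp[1])
import cv2
for f,rois in (('w2',[(95,325,38,70),(110,325,138,172)]),('w3',[(370,560,40,68),(370,550,140,170)])):
    im=cv2.imread(f'pics/{f}.png').astype(int)
    for x0,x1,y0,y1 in rois:
        r=im[y0:y1,x0:x1]; 
        m=((r.sum(2)>330)&(r[:,:,2]>=r[:,:,1])&(r[:,:,2]-r[:,:,0]<45)&(r[:,:,2]-r[:,:,0]>5)).astype(np.uint8)
        m=cv2.morphologyEx(m,cv2.MORPH_OPEN,np.ones((4,4),np.uint8))
        ys,xs=np.nonzero(m); print(f,(x0,y0),len(xs),xs.min()+x0,xs.max()+x0)
        cx=np.arange(xs.min(),xs.max()+1); cy=[ (ys[xs==c].mean()+y0 if (xs==c).any() else np.nan) for c in cx]
        ok=~np.isnan(cy); p=np.polyfit(cx[ok]+x0,np.array(cy)[ok],1); res=np.array(cy)[ok]-np.polyval(p,cx[ok]+x0)
        print('  line',p,'ends',np.polyval(p,[xs.min()+x0,xs.max()+x0+1]),'res',np.abs(res).max(), 'gaps',(~ok).sum())
c=cv2.resize(cv2.imread('pics/w4.png')[0:215,180:440],None,fx=3,fy=2.79,interpolation=cv2.INTER_CUBIC)
cv2.imwrite('pics/w4c.png',cv2.resize(cv2.imread('pics/w4.png')[15:215,200:460],(780,600),interpolation=cv2.INTER_CUBIC))
```

```text
w2 (95, 38) 1826 97 312
  line [-6.42505610e-03  5.56393168e+01] ends [55.01608634 53.62827423] res 13.05458927496958 gaps 30
w2 (110, 138) 1546 118 314
  line [-3.29197483e-02  1.61090288e+02] ends [157.20575787 150.72056746] res 18.20575786981499 gaps 25
w3 (370, 40) 1602 378 552
  line [3.10786108e-02 4.01227728e+01] ends [51.87048769 57.30924458] res 1.9933148495221644 gaps 20
w3 (370, 140) 1398 377 542
  line [-4.97015472e-02  1.77522180e+02] ends [158.78469661 150.53423978] res 1.7172524808345884 gaps 16
```

View pics/w4c.png

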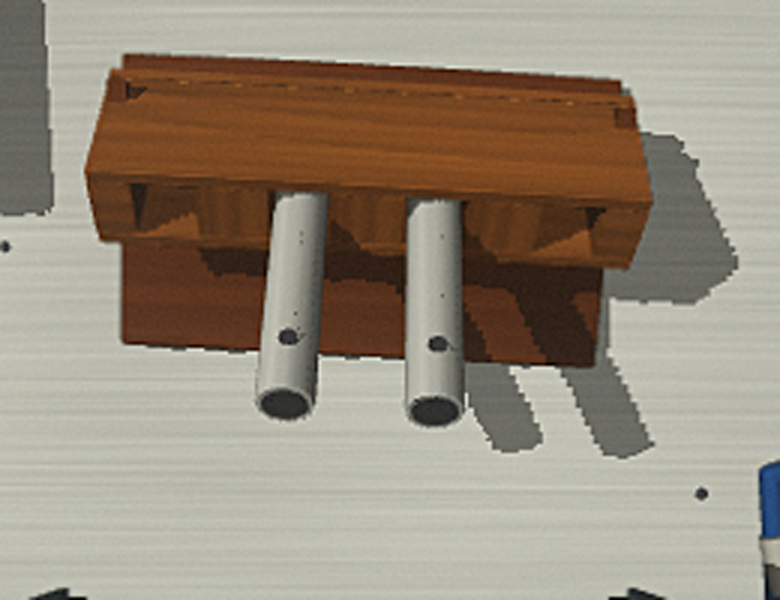

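The holder close-up shows tube 3's open end at about (295,150) and tube 2's at (345,152) in full-frame pixels. The outer sockets, 1 and 4, are empty, and the holder is yawed by about 3 degrees. Next I'll triangulate the runners and tubes.

```bash
cat >> h.py <<'E'
def saved(f): return ctrl.calibration('wrist'),np.load(f+'.npy')
E
python3 - <<'E'
from h import *
np.set_printoptions(precision=4,suppress=True)
w={f:saved(f) for f in('w2','w3','w4')}
E={}
for f,rois in (('w2',[(107,316,44,64),(122,318,142,166)]),('w3',[(372,556,44,66),(374,546,144,166)])):
    im=cv2.imread(f'pics/{f}.png').astype(int); E[f]=[]
    for x0,x1,y0,y1 in rois:
        r=im[y0:y1,x0:x1]
        m=((r.sum(2)>330)&(r[:,:,2]>=r[:,:,1])&(r[:,:,2]-r[:,:,0]<45)&(r[:,:,2]-r[:,:,0]>5)).astype(np.uint8)
        m=cv2.morphologyEx(m,cv2.MORPH_OPEN,np.ones((5,5),np.uint8))
        n,l,s,_=cv2.connectedComponentsWithStats(m); m=np.isin(l,[i for i in range(1,n) if s[i,4]>250])
        ys,xs=np.nonzero(m); pts=np.c_[xs+x0,ys+y0].astype(np.float32)
        vx,vy,px,py=cv2.fitLine(pts,cv2.DIST_HUBER,0,.01,.01).ravel()
        print(f,xs.min()+x0,xs.max()+x0,[s[i].tolist() for i in range(1,n)])
        E[f]+=[[xe,py+(xe-px)*vy/vx] for xe in (xs.min()+x0-.5,xs.max()+x0+.5)]
print(E)
P=tri(w['w2'],E['w2'],w['w3'],E['w3']); print(P)
P=P[:,:3]; ymid=((P[0]+P[2])-(P[1]+P[3]))/2; xmid=((P[0]+P[1])-(P[2]+P[3]))/2
print('len',np.linalg.norm(P[0]-P[1]),np.linalg.norm(P[2]-P[3]),'gap',np.linalg.norm(xmid),'slope',np.degrees(np.arcsin(ymid[2]/np.linalg.norm(ymid))),'yaw y',np.degrees(np.arctan2(-ymid[0],ymid[1])),'yaw x',np.degrees(np.arctan2(xmid[1],xmid[0])),'cen',P.mean(0))
T={}
for f,sd in(('w3',[(72,150),(120,152)]),('w4',[(295,150),(345,152)])):
    g=cv2.imread(f'pics/{f}.png',0); T[f]=[]
    for u,v in sd:
        m=(g[v-10:v+10,u-14:u+14]<110).astype(np.uint8); n,l,s,c=cv2.connectedComponentsWithStats(m)
        i=1+np.argmax(s[1:,4]); T[f].append(c[i]+[u-14,v-10]); print(f,s[i])
print(T); print('tube tops',tri(w['w3'],T['w3'],w['w4'],T['w4']))
st=lambda x,y:[200+x/3,15+y/3]
print('base front',onz(w['w4'],[st(122,343),st(596,367)],.012))
E
```

```text
w2 108 311 [[1, 5, 42, 11, 400], [49, 4, 59, 11, 616], [131, 4, 34, 11, 328], [166, 4, 39, 10, 378]]
w2 124 278 [[176, 3, 16, 9, 141], [125, 4, 32, 11, 299], [158, 4, 17, 9, 149], [2, 7, 100, 15, 928]]
w3 377 551 [[5, 2, 97, 13, 1044], [122, 6, 28, 11, 254], [151, 7, 29, 11, 292]]
w3 377 541 [[110, 2, 58, 11, 506], [3, 5, 91, 14, 860]]
{'w2': [[np.float64(107.5), np.float64(54.07458836780095)], [np.float64(311.5), np.float64(52.555040847843124)], [np.float64(123.5), np.float64(158.806323931155)], [np.float64(278.5), np.float64(150.1952908919466)]], 'w3': [[np.float64(376.5), np.float64(50.7749160825533)], [np.float64(551.5), np.float64(56.3662499102911)], [np.float64(376.5), np.float64(157.91797541244253)], [np.float64(541.5), np.float64(149.60978901588388)]]}
[[ 0.5772  0.0279  0.0897  0.0003]
 [ 0.5823 -0.2078  0.0456  0.    ]
 [ 0.4552  0.0234  0.0895  0.0002]
 [ 0.4672 -0.17    0.1058  0.0016]]
len 0.23979763409608312 0.1944620824840003 gap 0.1234157305113997 slope 3.710132228293102 yaw y 2.2781806517315992 yaw x -7.991895962331841 cen [ 0.5205 -0.0816  0.0826]
w3 [  5   0  23  16 215]
w3 [  2   0  25  16 206]
w4 [  6   0  19  15 167]
w4 [  6   5  16  10 135]
{'w3': [array([ 75.7953, 147.8977]), array([121.4903, 149.8932])], 'w4': [array([296.1437, 148.1377]), array([344.363, 151.637])]}
tube tops [[0.4717 0.3677 0.124  0.0021]
 [0.4682 0.3147 0.123  0.0031]]
base front [[0.4858 0.452  0.012 ]
 [0.4743 0.2285 0.012 ]]
```

Run:
```python
from h import *
np.set_printoptions(precision=4,suppress=True)
w={f:saved(f) for f in('w2','w3','w4')}
E={}
for f,rois in (('w2',[(109,313,44,64),(124,315,142,166)]),('w3',[(378,553,44,66),(377,543,144,166)])):
    im=cv2.imread(f'pics/{f}.png').astype(int); E[f]=[]
    for x0,x1,y0,y1 in rois:
        r=im[y0:y1,x0:x1]
        m=((r.sum(2)>330)&(r[:,:,2]>=r[:,:,1]-2)&(r[:,:,2]-r[:,:,0]<60)&(r[:,:,2]-r[:,:,0]>3))
        X=[];Y=[]
        for c in range(x1-x0):
            y=np.nonzero(m[:,c])[0]
            if 9<=len(y)<=12 and np.ptp(y)<=11: X.append(c+x0);Y.append(y.mean()+y0)
        v=cv2.fitLine(np.c_[X,Y].astype(np.float32),cv2.DIST_HUBER,0,.01,.01).ravel()
        yy=lambda x:v[3]+(x-v[2])*v[1]/v[0]
        print(f,len(X),min(X),max(X),'res',np.abs(np.array(Y)-yy(np.array(X))).mean())
        E[f]+=[[xe,float(yy(xe))] for xe in (x0-.5,x1-.5)]
print(E)
P=tri(w['w2'],E['w2'],w['w3'],E['w3']); print(P)
P=P[:,:3]; ymid=((P[0]+P[2])-(P[1]+P[3]))/2; xmid=((P[0]+P[1])-(P[2]+P[3]))/2
print('len',np.linalg.norm(P[0]-P[1]),np.linalg.norm(P[2]-P[3]),'gap',np.linalg.norm(xmid),'slope',np.degrees(np.arcsin(ymid[2]/np.linalg.norm(ymid))),'yaw y',np.degrees(np.arctan2(-ymid[0],ymid[1])),'yaw x',np.degrees(np.arctan2(xmid[1],xmid[0])),'cen',P.mean(0))
# knob top & tubes crops
a=[cv2.resize(cv2.imread('pics/w3.png')[120:170,50:150],(800,400),interpolation=cv2.INTER_CUBIC)[:, :],cv2.resize(cv2.imread('pics/w1.png')[90:170,190:350],(400,200),interpolation=cv2.INTER_CUBIC)]
b=np.zeros((600,800,3),np.uint8); b[:400]=a[0]; b[400:,:400]=a[1]; b[400:,400:]=cv2.resize(cv2.imread('pics/w2.png')[0:80,180:340],(400,200),interpolation=cv2.INTER_CUBIC)
cv2.imwrite('pics/mix.png',b)
```

```text
w2 169 114 311 res 0.22414953663110693
w2 167 127 313 res 0.20317004407844924
w3 150 378 551 res 0.27799726065666935
w3 146 377 540 res 0.18667357803043866
{'w2': [[108.5, 53.961116790771484], [312.5, 52.280731201171875], [123.5, 158.55210876464844], [314.5, 148.36932373046875]], 'w3': [[377.5, 50.766605377197266], [552.5, 56.24800491333008], [376.5, 157.81356811523438], [542.5, 149.3782958984375]]}
[[ 0.5773  0.0267  0.0896  0.0004]
 [ 0.5825 -0.209   0.0457  0.0002]
 [ 0.4554  0.0234  0.0894  0.0004]
 [ 0.4622 -0.2114  0.0469  0.0002]]
len 0.2398480460261517 0.23866949263840972 gap 0.12113038488064329 slope 10.405436235870528 yaw y 1.466284251563889 yaw x 1.3343253686973726 cen [ 0.5193 -0.0926  0.0679]
```

View pics/mix.png

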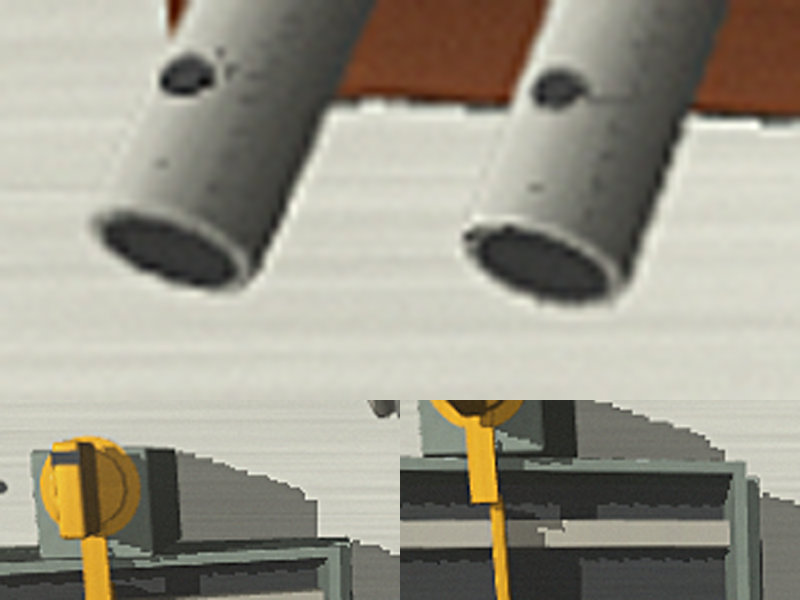

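The zoom shows the tube 3 and tube 2 end rims in w3 at (71.2,150.9) and (117.8,152.6), and their drilled marks at (73.0,129.0) and (119.5,130.6). The knob bar runs along locker x.

Run:
```python
from h import *
np.set_printoptions(precision=4,suppress=True)
w={f:saved(f) for f in('w1','w2','w3','w4')}
a=[[71.2,150.9],[117.8,152.6],[73.0,129.0],[119.5,130.6]]; b=[[294.7,149.4],[344.7,151.4],[296.0,127.0],[345.7,129.4]]
P=tri(w['w3'],a,w['w4'],b); print(P)
t,s=pose('top'),pose('scene')
print('top px of tips',proj(t,P[:2,:3]),'scene px',proj(s,P[:2,:3]))
# knob bar top ends in w1 (bar centre) at z .127
k=lambda x,y:[190+x/2.5-.3,90+(y-400)/2.5-.3]
print('knob bar top', onz(w['w1'],[k(64,465),k(64,535)],.127), 'disc', onz(w['w1'],[k(90,487)],.097))
c=onz(w['w4'],[[200+87/3,15+172/3],[200+652/3,15+202/3]],.08); print('holder yaw', np.degrees(np.arctan2(-(c[0]-c[1])[0],(c[0]-c[1])[1])))
```

```text
[[0.47   0.3689 0.1304 0.0002]
 [0.4676 0.3149 0.1303 0.0001]
 [0.4936 0.3676 0.124  0.0003]
 [0.491  0.3137 0.1236 0.0003]]
top px of tips [[179.3657 237.5607]
 [200.4831 238.2611]] scene px [[352.8439 138.4937]
 [345.2474 144.1636]]
knob bar top [[ 0.6548 -0.0956  0.127 ]
 [ 0.625  -0.0937  0.127 ]] disc [[ 0.6444 -0.0985  0.097 ]]
holder yaw -2.966485001325677
```

Request:
apply_moves:
  rows: [0.48,0.072,0.0195,-0.12,-0.0083,0.48,0.072,0.0195,-0.12,-0.0083,0.48,0.072,0.0195,-0.12,-0.0083,0.48,0.072,0.0195,-0.12,-0.0083,0.48,0.072,0.0195,-0.16,-0.0083,0.48,0.072,0.0195,-0.195,-0.0083,0.48,0.072,0.0195,-0.2255,-0.0083,0.48,0.072,0.0195,-0.2255,-0.0083]

```text
time: 5.6
ee_pos: [0.5113, 0.368, 0.0754]
tcp_rot: [0.0, 1.0, -0.026, -0.0]
force: [1.3, -0.4, -0.0]
grip_width: 0.0436
gripper_force: 0.0
```

Request:
apply_moves:
  rows: [0.1,0,0,0,0,0.1,0,0,0,0,0.1,0,0,0,0,0.1,0,0,0,0,0.1,0,0,0,0]
  squeeze: 15

```text
time: 6.22
ee_pos: [0.5125, 0.3689, 0.0761]
tcp_rot: [-0.001, 1.0, -0.026, 0.0]
force: [-1.6, 1.4, 8.6]
grip_width: 0.0206
gripper_force: 15.0
```

Request:
apply_moves:
  rows: [0.1,-0.014,0.0007,0.014,0,0.1,-0.028,0.0015,0.028,0,0.1,-0.042,0.002,0.042,0,0.1,-0.056,0.003,0.056,0,0.1,-0.06,0.003,0.06,0,0.1,-0.06,0.003,0.1,0,0.1,-0.06,0.003,0.15,0,0.1,-0.06,0.003,0.17,0,0.1,-0.06,0.003,0.17,0]

```text
time: 7.35
ee_pos: [0.4523, 0.3716, 0.2455]
tcp_rot: [-0.001, 1.0, -0.026, 0.001]
force: [-0.6, -0.4, -2.2]
grip_width: 0.0203
gripper_force: 15.0
```

Run:
```python
from h import *
a,_=snap('scene','s1.png'); b,_=snap('wrist','w5.png')
A=cv2.resize(a[80:280,230:480],(500,400)); B=cv2.resize(b[0:400,160:480],(300,375))
o=np.zeros((400,800,3),np.uint8); o[:,:500]=A; o[:375,500:]=B; cv2.imwrite('pics/mix2.png',o[:,:,::-1])
```

```text
(no output)
```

View pics/mix2.png

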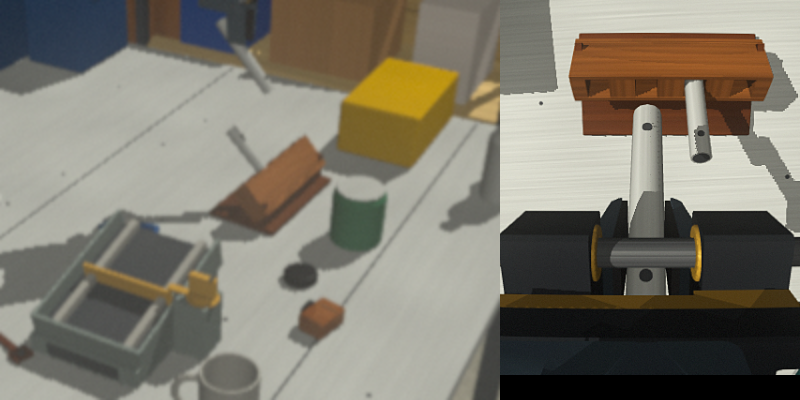

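The tube is out and held at about 45° (scene crop (245,55)). The other tube remains in socket 2. I'll carry this one to the deck.

Request:
apply_moves:
  rows: [0.1,0.035,-0.15,0,0.0122,0.1,0.069,-0.39,0,0.0122,0.1,0.069,-0.39,0,0.0122,0.1,0.069,-0.39,0,0.0122,0.1,0.069,-0.39,0,0.0122,0.1,0.069,-0.39,0,0.0122,0.1,0.069,-0.39,0,0.0122,0.1,0.069,-0.39,-0.03,0.0122,0.1,0.069,-0.39,-0.06,0.0122,0.1,0.069,-0.39,-0.08,0.0122,0.1,0.069,-0.39,-0.08,0.0122]
  squeeze: 8

```text
time: 8.82
ee_pos: [0.5189, -0.0185, 0.1621]
tcp_rot: [-0.0, 1.0, 0.012, -0.003]
force: [-0.1, -0.3, -0.6]
grip_width: 0.0208
gripper_force: 8.0
```

Request:
apply_moves:
  rows: [0.1,0,0,-0.01,0,0.1,0,0,-0.02,0,0.1,-0.003,0,-0.03,0,0.1,-0.006,0,-0.04,0,0.1,-0.01,0,-0.05,0,0.1,-0.01,0,-0.05,0]

```text
time: 9.57
ee_pos: [0.5102, -0.0186, 0.1141]
tcp_rot: [-0.0, 1.0, 0.013, -0.001]
force: [0.2, -0.1, -0.0]
grip_width: 0.0089
gripper_force: 0.0
```

Run:
```python
from h import *
a,_=snap('scene','s2.png'); b,_=snap('wrist','w6.png')
A=cv2.resize(a[130:290,220:380],(500,500)); B=b[0:400,170:470]
o=np.zeros((500,800,3),np.uint8); o[:,:500]=A; o[:400,500:]=B; cv2.imwrite('pics/mix3.png',o[:,:,::-1])
```

```text
(no output)
```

View pics/mix3.png

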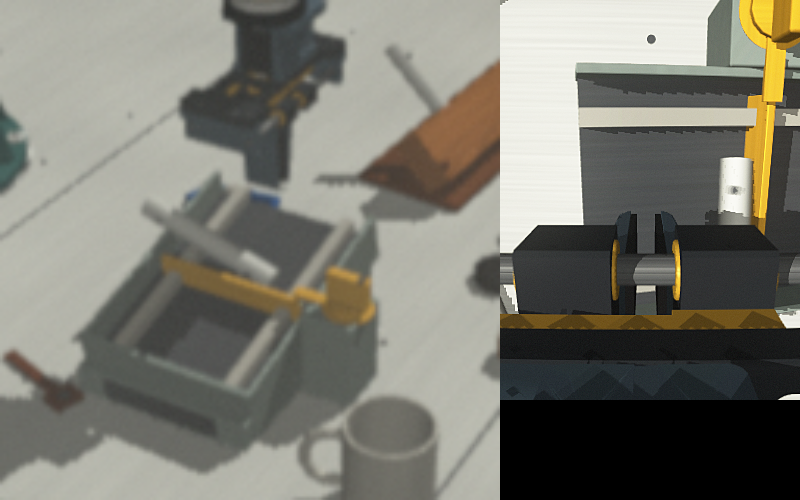

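The tube slid out of the light grip. It now lies along the gate in the loading deck, with its near end on the -x rail (scene (268,197)) and its far end in the recess ((306,216)). I'll look from above and regrasp.

Request:
apply_moves:
  rows: [0.3,0,0,0.06,0,0.5,0,0,0.12,0,0.5,-0.07,-0.09,0.16,0,0.5,-0.07,-0.09,0.16,0,0.5,-0.07,-0.09,0.16,0,0.5,-0.07,-0.09,0.16,0]

```text
time: 10.42
ee_pos: [0.4413, -0.1087, 0.2752]
tcp_rot: [0.0, 1.0, 0.012, 0.0]
force: [0.4, 0.9, -0.5]
grip_width: 0.0453
gripper_force: 0.0
```

Run:
```python
from h import *
b,cp=snap('wrist','w7.png'); np.save('w7.npy',cp[1]); a,_=snap('scene','s3.png'); 
A=cv2.resize(a[180:240,250:350],(800,480),interpolation=cv2.INTER_CUBIC)[:240]; 
A=cv2.resize(a[180:240,250:340],(450,300),interpolation=cv2.INTER_CUBIC)
B=cv2.resize(b[0:220,200:420],(600,600),interpolation=cv2.INTER_CUBIC)
o=np.zeros((600,800,3),np.uint8); o[:,:600]=B; o[:133,600:]=cv2.resize(A,(200,133)); cv2.imwrite('pics/mix4.png',o[:,:,::-1]); print(cp[1][:3,3])
```

```text
[ 0.51010995 -0.10782547  0.47369462]
```

View pics/mix4.png

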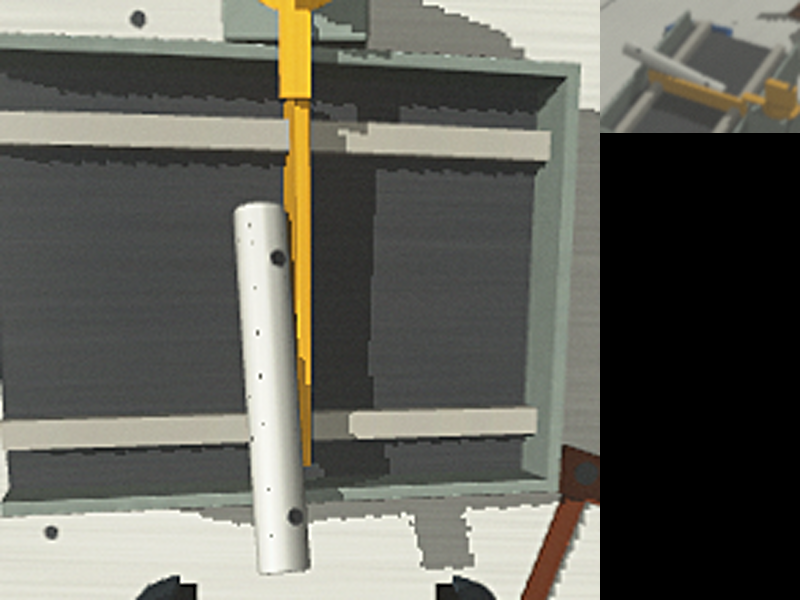

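The tube lies from (297,75) to (304,210) in w7, touching the gate. Its near end overhangs the -x rail, and it is graspable there clear of the gate.

Run:
```python
from h import *
np.set_printoptions(precision=4,suppress=True)
w=saved('w7'); f=onz(w,[[296.5,75]],.074)[0]; n=onz(w,[[303.8,209.5]],.113)[0]
print(f,n,np.linalg.norm(f-n),np.degrees(np.arctan2(-(f-n)[1],(f-n)[0])))
a=np.radians(1.4); Rm=np.array([[np.cos(a),np.sin(a)],[-np.sin(a),np.cos(a)]])
for p in(f,n): print('locker',Rm@(p[:2]-[.5194,-.0986]))
s=pose('scene'); d=(f-n)/np.linalg.norm(f-n); print('scene reproj',proj(s,[f,n]))
# two-view check of the near/far ends: scene pixels (visual) 
print(tri(w,[[296.5,75],[303.8,209.5]],s,[[305.5,216.5],[266.5,196.5]]))
```

```text
[ 0.5504 -0.0857  0.074 ] [ 0.4055 -0.0975  0.113 ] 0.15046308815501683 -4.666977546400595
locker [0.0313 0.0122]
locker [-0.1138  0.0039]
scene reproj [[305.3907 220.9452]
 [262.0514 198.0243]]
[[ 0.5497 -0.0858  0.0895  0.0024]
 [ 0.4133 -0.0949  0.121   0.012 ]]
```

Request:
apply_moves:
  rows: [0.5,-0.0165,0.0128,-0.06,0.0092,0.5,-0.0165,0.0128,-0.12,0.0092,0.5,-0.0165,0.0128,-0.15,0.0092,0.5,-0.0165,0.0128,-0.17,0.0092,0.5,-0.0165,0.0128,-0.183,0.0092,0.5,-0.0165,0.0128,-0.183,0.0092,0.1,-0.0165,0.0128,-0.183,0.0092,0.1,-0.0165,0.0128,-0.183,0.0092,0.1,-0.0165,0.0128,-0.183,0.0092,0.1,-0.0165,0.0128,-0.183,0.0092,0.1,-0.0165,0.0128,-0.183,0.0092]
  squeeze: 30

```text
time: 11.9
ee_pos: [0.4245, -0.0959, 0.092]
tcp_rot: [0.0, 0.999, 0.041, 0.0]
force: [-0.1, -0.2, -0.3]
grip_width: 0.0094
gripper_force: 0.0
```

Run:
```python
from h import *
a,_=snap('scene','s4.png'); b,_=snap('wrist','w8.png')
A=cv2.resize(a[150:250,230:350],(480,400),interpolation=cv2.INTER_CUBIC); B=b[0:400,170:490]
o=np.zeros((400,800,3),np.uint8); o[:,:480]=A; o[:400,480:]=B; cv2.imwrite('pics/mix5.png',o[:,:,::-1])
```

```text
(no output)
```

View pics/mix5.png

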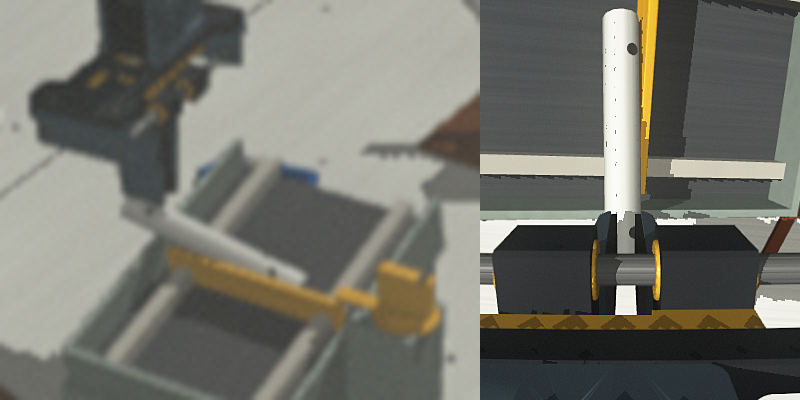

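Fingers closed on air just above the tube: its near end, at scene (262,202), sits lower than I assumed. I'll re-triangulate.

Run:
```python
from h import *
np.set_printoptions(precision=4,suppress=True)
w=saved('w7');s=pose('scene')
print(tri(w,[[296.5,75],[303.8,209.5]],s,[[305,219.3],[262.3,202]]))
for zf in(.065,.07,.075):
  for zn in (.08,.09,.1,.11):
    f=onz(w,[[296.5,75]],zf)[0]; n=onz(w,[[303.8,209.5]],zn)[0]
    print(zf,zn,np.linalg.norm(f-n).round(4),f[:2],n[:2],proj(s,[f,n]).round(1).tolist())
```

```text
[[ 0.5496 -0.0861  0.0799  0.0004]
 [ 0.4024 -0.0963  0.0974  0.0031]]
0.065 0.08 0.1565 [ 0.5513 -0.0852] [ 0.3959 -0.0965] [[305.8, 223.4], [260.4, 206.1]]
0.065 0.09 0.1549 [ 0.5513 -0.0852] [ 0.3988 -0.0968] [[305.8, 223.4], [260.9, 203.7]]
0.065 0.1 0.154 [ 0.5513 -0.0852] [ 0.4017 -0.0971] [[305.8, 223.4], [261.4, 201.2]]
0.065 0.11 0.1539 [ 0.5513 -0.0852] [ 0.4046 -0.0974] [[305.8, 223.4], [261.9, 198.8]]
0.07 0.08 0.1555 [ 0.5508 -0.0854] [ 0.3959 -0.0965] [[305.6, 222.1], [260.4, 206.1]]
0.07 0.09 0.1536 [ 0.5508 -0.0854] [ 0.3988 -0.0968] [[305.6, 222.1], [260.9, 203.7]]
0.07 0.1 0.1524 [ 0.5508 -0.0854] [ 0.4017 -0.0971] [[305.6, 222.1], [261.4, 201.2]]
0.07 0.11 0.152 [ 0.5508 -0.0854] [ 0.4046 -0.0974] [[305.6, 222.1], [261.9, 198.8]]
0.075 0.08 0.1548 [ 0.5503 -0.0857] [ 0.3959 -0.0965] [[305.3, 220.7], [260.4, 206.1]]
0.075 0.09 0.1526 [ 0.5503 -0.0857] [ 0.3988 -0.0968] [[305.3, 220.7], [260.9, 203.7]]
0.075 0.1 0.151 [ 0.5503 -0.0857] [ 0.4017 -0.0971] [[305.3, 220.7], [261.4, 201.2]]
0.075 0.11 0.1502 [ 0.5503 -0.0857] [ 0.4046 -0.0974] [[305.3, 220.7], [261.9, 198.8]]
```

Request:
apply_moves:
  rows: [0.1,0,0,0.03,0,0.5,0,0,0.03,0,0.5,-0.0125,-0.0005,0.03,0,0.5,-0.0125,-0.0005,0.03,0,0.5,-0.0125,-0.0005,0.03,0,0.5,-0.0125,-0.0005,0.015,0,0.5,-0.0125,-0.0005,0.0,0,0.5,-0.0125,-0.0005,0.0,0]

```text
time: 13.0
ee_pos: [0.4109, -0.096, 0.0902]
tcp_rot: [-0.001, 0.999, 0.041, -0.002]
force: [-0.2, 0.0, 0.3]
grip_width: 0.0455
gripper_force: 0.0
```

Request:
apply_moves:
  rows: [0.5,0,0,-0.006,0,0.5,0,0,-0.012,0,0.5,0,0,-0.018,0,0.5,0,0,-0.018,0,0.1,0,0,-0.018,0,0.1,0,0,-0.018,0,0.1,0,0,-0.018,0,0.1,0,0,-0.018,0,0.1,0,0,-0.018,0]
  squeeze: 35

```text
time: 14.12
ee_pos: [0.4121, -0.0963, 0.074]
tcp_rot: [-0.0, 0.999, 0.041, 0.0]
force: [0.2, 2.6, 0.8]
grip_width: 0.0205
gripper_force: 35.0
```

Request:
apply_moves:
  rows: [0.1,0,0,0.02,0,0.1,0,0,0.04,0,0.1,0,0,0.06,0,0.1,0.02,0.03,0.065,-0.005,0.1,0.04,0.0665,0.065,-0.0092,0.1,0.04,0.0665,0.065,-0.0092,0.1,0.04,0.0665,0.05,-0.0092,0.1,0.04,0.0665,0.035,-0.0092,0.1,0.04,0.0665,0.035,-0.0092]

```text
time: 15.25
ee_pos: [0.4505, -0.0303, 0.1072]
tcp_rot: [-0.0, 1.0, 0.012, -0.002]
force: [1.0, 1.0, -1.8]
grip_width: 0.0208
gripper_force: 34.9
```

Run:
```python
from h import *
b,cp=snap('wrist','w9.png'); np.save('w9.npy',cp[1]); a,_=snap('scene','s5.png'); st=ctrl.sense(); print(st['ee_pos'],st['force'],st['grip_width'])
A=cv2.resize(a[150:250,240:360],(480,400),interpolation=cv2.INTER_CUBIC)
o=np.zeros((400,800,3),np.uint8); o[:,:480]=A; o[:,480:]=b[0:400,160:480]; cv2.imwrite('pics/mix6.png',o[:,:,::-1])
```

```text
[ 0.45166423 -0.03020545  0.10858768] [-0.76878248  0.93465066 -0.56788703] 0.020405582974598782
```

View pics/mix6.png

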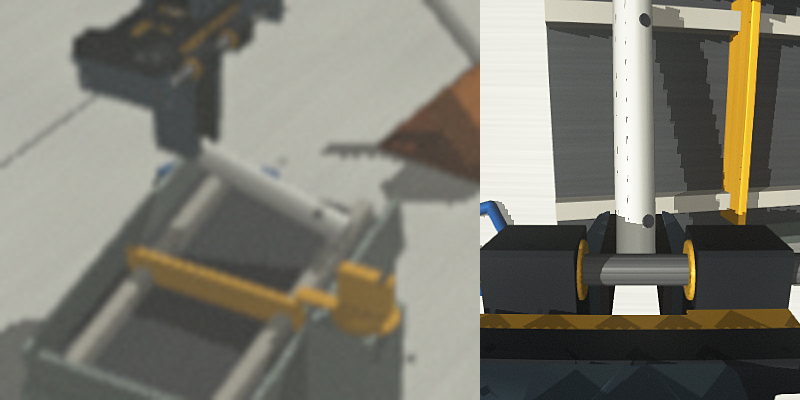

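The tube now spans both runners on the upper deck, with its far end over the +x runner. I'll lower, then release.

Request:
apply_moves:
  rows: [0.1,0.001,0,-0.008,0,0.1,0.001,0,-0.015,0,0.1,0.001,0,-0.018,0,0.1,0.001,0,-0.018,0]

```text
time: 15.85
ee_pos: [0.4532, -0.0298, 0.0909]
tcp_rot: [-0.0, 1.0, 0.013, 0.0]
force: [-0.2, -0.0, 3.1]
grip_width: 0.0201
gripper_force: 35.0
```

Request:
apply_moves:
  rows: [0.3,0,0,0,0,0.4,0,0,0,0,0.4,0,0,0.02,0,0.4,0,0,0.05,0,0.4,-0.03,-0.07,0.15,0,0.4,-0.03,-0.07,0.18,0,0.4,-0.03,-0.07,0.18,0,0.4,-0.03,-0.07,0.18,0,0.4,-0.03,-0.07,0.18,0]

```text
time: 16.98
ee_pos: [0.4226, -0.0995, 0.2699]
tcp_rot: [-0.0, 1.0, 0.013, -0.001]
force: [0.9, 0.2, -0.1]
grip_width: 0.0365
gripper_force: 0.0
```

Run:
```python
from h import *
b,cp=snap('wrist','w10.png'); np.save('w10.npy',cp[1]); print(cp[1][:3,3])
g=b[:215].astype(int); m=((g.min(2)>150)).astype(np.uint8); m[:, :215]=0; m[:,420:]=0
m=cv2.morphologyEx(m,cv2.MORPH_OPEN,np.ones((9,9),np.uint8))
n,l,s,c=cv2.connectedComponentsWithStats(m)
for i in range(1,n):
    ys,xs=np.nonzero(l==i); r=cv2.minAreaRect(np.c_[xs,ys].astype(np.float32)); print(s[i],[np.round(v,1) for v in r])
```

```text
[ 0.49178425 -0.09868516  0.46817171]
[296  12  15  18 268] [array([303. ,  20.5]), array([17., 14.]), np.float64(90.0)]
[215  21  59  12 639] [array([244. ,  26.5]), array([11., 58.]), np.float64(90.0)]
[275  24  20  10 200] [array([284.5,  28.5]), array([ 9., 19.]), np.float64(90.0)]
[353  28  12  10 119] [array([358.5,  32.5]), array([ 9., 11.]), np.float64(90.0)]
[373  29  20  10 198] [array([382.5,  33.5]), array([ 9., 19.]), np.float64(90.0)]
[ 296   31   16  127 1716] [array([303.8,  94. ]), array([126.3,  14.4]), np.float64(89.0)]
[394  30   9   9  81] [array([398.,  34.]), array([8., 8.]), np.float64(90.0)]
[335 135  71  10 659] [array([370. , 139.5]), array([70.,  9.]), np.float64(0.0)]
[215 137  82  11 821] [array([255.5, 142. ]), array([10., 81.]), np.float64(90.0)]
[ 215  172  195   43 7215] [array([312., 193.]), array([ 42., 194.]), np.float64(90.0)]
[409 206  11   9  95] [array([414., 210.]), array([ 8., 10.]), np.float64(90.0)]
```

Run:
```python
from h import *
w=saved('w10'); a=np.radians(1.4); Rm=np.array([[np.cos(a),np.sin(a)],[-np.sin(a),np.cos(a)]])
P=onz(w,[[303.5,12],[304,158]],.084); print(P,np.linalg.norm(P[0]-P[1])); print((P[:,:2]-[.5194,-.0986])@Rm.T)
```

```text
[[ 0.59296321 -0.0835389   0.084     ]
 [ 0.44012738 -0.08677866  0.084     ]] 0.15287016281303262
[[ 0.07390923  0.01325929]
 [-0.07896013  0.01375462]]
```

The first tube lies flat across both runners against the gate (locker x ±75, y 13.5, as expected). Next is tube 2, with a deeper and firmer grip.

Request:
apply_moves:
  rows: [0.6,0,0.06,0.03,0,0.6,0.0875,0.412,0.0,-0.0122,0.6,0.0875,0.412,0.0,-0.0122,0.6,0.0875,0.412,0.0,-0.0122,0.6,0.0875,0.412,0.0,-0.0122,0.6,0.0875,0.412,0.0,-0.0122,0.6,0.0875,0.412,0.0,-0.0122,0.6,0.0875,0.412,0.0,-0.0122,0.6,0.0875,0.412,-0.05,-0.0122,0.6,0.0875,0.412,-0.1,-0.0122,0.6,0.0875,0.412,-0.14,-0.0122,0.6,0.0875,0.412,-0.17,-0.0122,0.6,0.0875,0.412,-0.199,-0.0122,0.6,0.0875,0.412,-0.199,-0.0122]

```text
time: 18.77
ee_pos: [0.5083, 0.3107, 0.0694]
tcp_rot: [0.001, 1.0, -0.026, -0.002]
force: [0.7, 0.8, 1.3]
grip_width: 0.0547
gripper_force: 0.0
```

Request:
apply_moves:
  rows: [0.1,0,0,0,0,0.1,0,0,0,0,0.1,0,0,0,0,0.1,0,0,0,0,0.1,0,0,0,0,0.1,0,0,0,0]
  squeeze: 25

```text
time: 19.52
ee_pos: [0.5106, 0.3123, 0.0722]
tcp_rot: [-0.0, 1.0, -0.026, 0.0]
force: [-2.2, 0.5, 5.5]
grip_width: 0.0207
gripper_force: 25.0
```

Request:
apply_moves:
  rows: [0.1,-0.014,0.0007,0.014,0,0.1,-0.028,0.0015,0.028,0,0.1,-0.042,0.002,0.042,0,0.1,-0.056,0.003,0.056,0,0.1,-0.06,0.003,0.06,0,0.1,-0.06,0.003,0.1,0,0.1,-0.06,0.003,0.15,0,0.1,-0.06,0.003,0.17,0,0.1,-0.06,0.003,0.17,0]

```text
time: 20.65
ee_pos: [0.451, 0.3155, 0.2432]
tcp_rot: [-0.001, 1.0, -0.026, 0.001]
force: [0.0, 0.5, -1.6]
grip_width: 0.0207
gripper_force: 25.0
```

Request:
apply_moves:
  rows: [0.1,0.04,-0.15,0,0.0122,0.1,0.083,-0.329,0,0.0122,0.1,0.083,-0.329,0,0.0122,0.1,0.083,-0.329,0,0.0122,0.1,0.083,-0.329,0,0.0122,0.1,0.083,-0.329,0,0.0122,0.1,0.083,-0.329,0,0.0122,0.1,0.083,-0.329,-0.04,0.0122,0.1,0.083,-0.329,-0.07,0.0122,0.1,0.083,-0.329,-0.07,0.0122,0.1,0.083,-0.329,-0.07,0.0122]

```text
time: 22.02
ee_pos: [0.5338, -0.0134, 0.1725]
tcp_rot: [-0.0, 1.0, 0.013, 0.0]
force: [-0.4, 0.5, -0.7]
grip_width: 0.0206
gripper_force: 25.0
```

Run:
```python
from h import *
b,cp=snap('wrist','w11.png'); np.save('w11.npy',cp[1]); a,_=snap('scene','s6.png')
A=cv2.resize(a[130:230,250:370],(480,400),interpolation=cv2.INTER_CUBIC)
o=np.zeros((400,800,3),np.uint8); o[:,:480]=A; o[:,480:]=b[0:400,160:480]; cv2.imwrite('pics/mix7.png',o[:,:,::-1])
```

```text
(no output)
```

View pics/mix7.png

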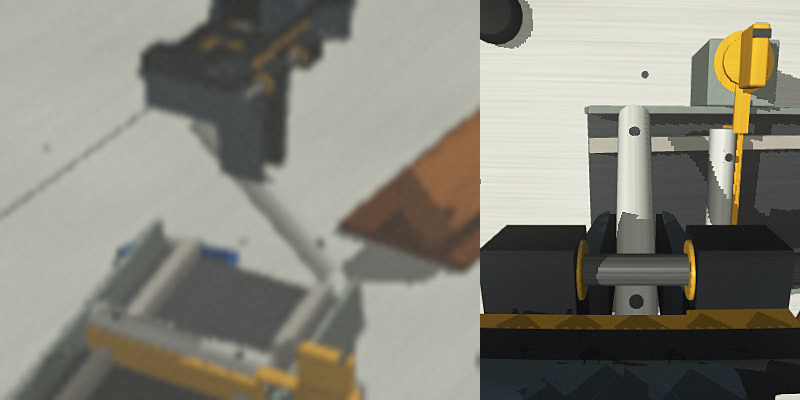

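Tube 2 is held at 45°. Its far end is above the +x runner, and tube 3 rests at the gate ((720,180) in the composite). I'll lower it in an arc so that it pivots flat.

Request:
apply_moves:
  rows: [0.1,-0.004,0,-0.01,0,0.1,-0.006,0,-0.02,0,0.1,-0.006,0,-0.027,0,0.1,-0.01,0,-0.034,0,0.1,-0.0135,0,-0.041,0,0.1,-0.0135,0,-0.041,0]

```text
time: 22.88
ee_pos: [0.5196, -0.0139, 0.1304]
tcp_rot: [-0.0, 1.0, 0.012, -0.0]
force: [1.2, 0.6, -1.2]
grip_width: 0.0205
gripper_force: 25.0
```

Request:
apply_moves:
  rows: [0.1,-0.003,0,-0.006,0,0.1,-0.0065,0,-0.0125,0,0.1,-0.009,0,-0.02,0,0.1,-0.012,0,-0.0265,0,0.1,-0.012,0,-0.0265,0]

```text
time: 23.5
ee_pos: [0.5076, -0.0138, 0.1039]
tcp_rot: [-0.0, 1.0, 0.013, -0.0]
force: [0.0, 0.2, 1.3]
grip_width: 0.0204
gripper_force: 25.0
```

Run:
```python
from h import *
b,cp=snap('wrist','w12.png'); np.save('w12.npy',cp[1])
# far end: compare with predictions for several tilt angles, grip fixed 90 mm from far end
st=ctrl.sense(); g=np.array(st['ee_pos'])+[0,0,.017]
for th in (0,10,15,20,25,30,45):
    t=np.radians(th); c=np.array([np.cos(1.4/57.3),np.sin(1.4/57.3)])
    e=g+.09*np.array([*(c*np.cos(t)),-np.sin(t)])
    u=e+.011*np.array([*(c*np.sin(t)),np.cos(t)])
    print(th,'end',e.round(3),'upper corner px',proj(cp,[u]).round(1))
h=b.astype(int); 
for v in range(60,200,6): print(v,[int(x) for x in np.r_[h[v,285:345:5].mean(1)]])
```

```text
0 end [ 0.598 -0.012  0.121] upper corner px [[313.8  65.9]]
10 end [ 0.596 -0.012  0.106] upper corner px [[313.9  68.8]]
15 end [ 0.595 -0.012  0.098] upper corner px [[314.  72.]]
20 end [ 0.592 -0.012  0.09 ] upper corner px [[314.   76.3]]
25 end [ 0.589 -0.012  0.083] upper corner px [[314.1  81.3]]
30 end [ 0.586 -0.012  0.076] upper corner px [[314.2  87.1]]
45 end [ 0.571 -0.012  0.058] upper corner px [[314.3 107.7]]
60 [162, 162, 162, 158, 160, 158, 161, 158, 161, 161, 164, 167]
66 [58, 52, 54, 52, 51, 62, 70, 84, 97, 104, 116, 126]
72 [67, 64, 64, 60, 211, 245, 240, 229, 221, 58, 63, 59]
78 [65, 64, 65, 229, 242, 236, 239, 227, 206, 145, 54, 59]
84 [93, 93, 94, 227, 242, 235, 238, 225, 205, 148, 65, 57]
90 [94, 92, 91, 227, 243, 237, 239, 227, 207, 147, 83, 92]
96 [91, 91, 86, 226, 243, 237, 239, 225, 207, 143, 65, 61]
102 [188, 187, 187, 227, 243, 238, 207, 232, 204, 144, 93, 108]
108 [198, 197, 195, 225, 244, 91, 99, 95, 123, 140, 99, 120]
114 [197, 197, 197, 228, 244, 246, 65, 176, 208, 141, 86, 120]
120 [200, 201, 198, 226, 245, 238, 239, 226, 203, 141, 86, 123]
126 [63, 64, 60, 227, 244, 238, 239, 225, 205, 143, 76, 57]
132 [88, 90, 86, 227, 245, 239, 238, 227, 206, 143, 73, 58]
138 [89, 90, 87, 229, 244, 238, 238, 227, 203, 142, 74, 60]
144 [92, 92, 83, 231, 245, 240, 238, 226, 203, 140, 76, 60]
150 [87, 89, 84, 231, 246, 239, 238, 226, 202, 143, 79, 56]
156 [93, 91, 87, 230, 245, 240, 238, 226, 202, 139, 83, 83]
162 [88, 90, 85, 234, 246, 240, 237, 227, 202, 141, 78, 83]
168 [87, 86, 80, 231, 247, 241, 236, 226, 202, 140, 77, 84]
174 [86, 89, 77, 233, 247, 241, 238, 228, 200, 143, 81, 88]
180 [91, 90, 80, 230, 247, 241, 237, 228, 199, 140, 81, 87]
186 [89, 85, 78, 232, 247, 241, 239, 227, 200, 138, 79, 82]
192 [85, 87, 74, 233, 247, 241, 238, 227, 200, 130, 79, 82]
198 [86, 87, 73, 233, 248, 242, 237, 226, 199, 138, 78, 84]
```

The far end shows at row about 70, so the tube has pivoted to roughly 13° as planned. I'll finish lowering and release.

Request:
apply_moves:
  rows: [0.1,-0.002,0,-0.007,0,0.1,-0.0045,0,-0.014,0,0.1,-0.0045,0,-0.014,0]

```text
time: 23.92
ee_pos: [0.503, -0.0138, 0.0898]
tcp_rot: [-0.0, 1.0, 0.013, -0.0]
force: [-0.4, -0.5, 1.8]
grip_width: 0.0205
gripper_force: 25.0
```

Request:
apply_moves:
  rows: [0.3,0,0,0,0,0.4,0,0,0,0,0.4,0,0,0.02,0,0.4,0,0,0.05,0,0.4,-0.05,-0.04,0.12,0,0.4,-0.08,-0.085,0.18,0,0.4,-0.08,-0.085,0.18,0,0.4,-0.08,-0.085,0.18,0,0.4,-0.08,-0.085,0.18,0]

```text
time: 25.05
ee_pos: [0.4233, -0.0987, 0.27]
tcp_rot: [-0.0, 1.0, 0.012, -0.0]
force: [0.6, 0.4, -0.9]
grip_width: 0.0364
gripper_force: 0.0
```

Run:
```python
from h import *
b,cp=snap('wrist','w13.png'); np.save('w13.npy',cp[1]); a=ctrl.grab_frame('scene')
A=cv2.resize(a[150:330,200:360],(400,450),interpolation=cv2.INTER_CUBIC)
o=np.zeros((450,800,3),np.uint8); o[:,:400]=A; o[:325,400:]=cv2.resize(b[0:260,160:480],(400,325)); cv2.imwrite('pics/mix8.png',o[:,:,::-1])
g=b[:215].astype(int); m=((g.min(2)>195)).astype(np.uint8); m[:, :235]=0; m[:,335:]=0
n,l,s,c=cv2.connectedComponentsWithStats(m)
a=np.radians(1.4); Rm=np.array([[np.cos(a),np.sin(a)],[-np.sin(a),np.cos(a)]])
for i in range(1,n):
    if s[i,4]>300:
        x,y,w,h,_=s[i]; print(s[i],((onz(cp,[[x,y],[x+w,y],[x,y+h],[x+w,y+h]],.086)[:,:2]-[.5194,-.0986])@Rm.T).round(3).tolist())
```

```text
[ 277    7   12  148 1353] [[0.079, 0.041], [0.079, 0.029], [-0.074, 0.045], [-0.074, 0.031]]
[ 299   13   11  146 1320] [[0.073, 0.019], [0.073, 0.007], [-0.079, 0.02], [-0.079, 0.008]]
[ 235  173  100   42 3736] [[-0.095, 0.093], [-0.095, -0.021], [-0.145, 0.096], [-0.145, -0.021]]
```

View pics/mix8.png

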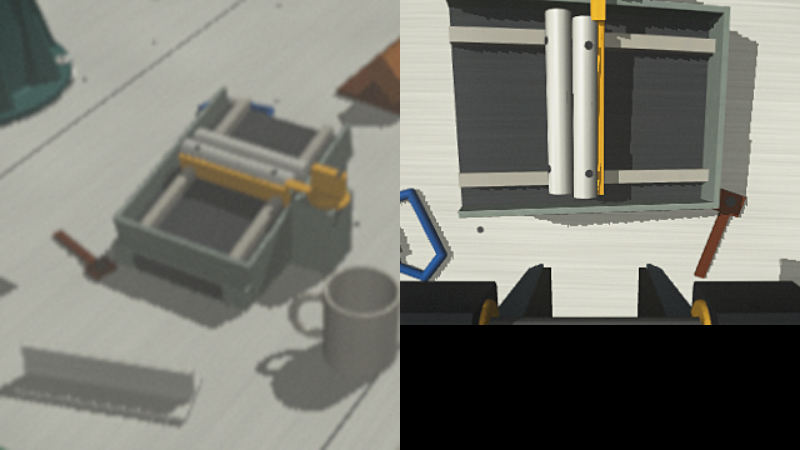

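Both tubes lie side by side above the gate, at locker y 13 and 36. Next is the knob at (0.6364, -0.0957).

Request:
apply_moves:
  rows: [0.6,0.213,0.003,0,0,0.6,0.213,0.003,0,0,0.6,0.213,0.003,0,0,0.6,0.213,0.003,0,0,0.6,0.213,0.003,-0.06,0,0.6,0.213,0.003,-0.11,0,0.6,0.213,0.003,-0.14,0,0.6,0.213,0.003,-0.166,0,0.6,0.213,0.003,-0.166,0,0.6,0.213,0.003,-0.166,0]

```text
time: 26.4
ee_pos: [0.6369, -0.0955, 0.1047]
tcp_rot: [-0.0, 1.0, 0.013, -0.0]
force: [-0.8, -1.0, 0.8]
grip_width: 0.0547
gripper_force: 0.0
```

Request:
apply_moves:
  rows: [0.05,0,0,0,0,0.05,0,0,0,0,0.05,0,0,0,0,0.05,0,0,0,0,0.05,0,0,0,0,0.05,0,0,0,0,0.05,0,0,0,0]
  squeeze: 25

```text
time: 27.28
ee_pos: [0.6365, -0.0958, 0.1044]
tcp_rot: [-0.0, 1.0, 0.012, -0.0]
force: [0.2, 0.6, 0.9]
grip_width: 0.0049
gripper_force: 0.0
```

Run:
```python
from h import *
np.set_printoptions(precision=4,suppress=True)
def yel(im):
    h=cv2.cvtColor(im,cv2.COLOR_RGB2HSV); return ((h[:,:,0]>14)&(h[:,:,0]<32)&(h[:,:,1]>140)&(h[:,:,2]>90)).astype(np.uint8)
b,cp=snap('wrist','w14.png'); m=yel(b)[100:260,250:390]
for r in m[::5,::3]: print(''.join('#' if v else '.' for v in r))
s,_=snap('scene','s7.png'); t,_=snap('top','t7.png')
m=yel(s)[195:260,270:350]
for r in m[::2,::1]: print(''.join('#' if v else '.' for v in r))
print('pred scene knob top centre/base', proj(pose('scene'),[[.6364,-.0957,.127],[.6364,-.0957,.097],ctrl.sense()['ee_pos']]))
```

```text
...............................................
...............................................
...............................................
...............................................
...............................................
...............................................
...............................................
...............................................
...............................................
...............................................
...............................................
...............................................
...............................................
...............................................
...............................................
..................#########....................
...............###############.................
.............############.#####................
............#############.#######..............
...........#######################.............
..........########........########.............
..........########........########.............
..........#########################.........
[... 2504 characters left out ...]
.....................................
................................................................................
................................................................................
................................................................................
................................................................................
................................................................................
................................................................................
................................................................................
pred scene knob top centre/base [[329.4347 216.4131]
 [329.3294 225.1476]
 [329.3632 223.0464]]
```

Run:
```python
from h import *
np.set_printoptions(precision=1,suppress=True)
b=cv2.imread('pics/w14.png'); cp=pose('wrist')
c=np.array([.6364,-.0957,0])
print('bar top',proj(cp,[c+[dx,dy,.127] for dx in(-.021,.021) for dy in(.006,-.006)]))
print('disc +x,+y,-y,-x',proj(cp,[c+[.018,0,.097],c+[0,.018,.097],c+[0,-.018,.097],c+[-.018,0,.097]]))
print('tcp',proj(cp,[ctrl.sense()['ee_pos']]))
A=cv2.resize(b[130:270,250:390],(560,560),interpolation=cv2.INTER_CUBIC)
w1=cv2.resize(cv2.imread('pics/w1.png')[90:165,190:265],(240,240),interpolation=cv2.INTER_CUBIC)
s=cv2.resize(cv2.imread('pics/s3.png')[200:248,300:348],(240,240),interpolation=cv2.INTER_CUBIC)
o=np.zeros((560,800,3),np.uint8); o[:,:560]=A; o[:240,560:]=w1; o[280:520,560:]=s; cv2.imwrite('pics/mix9.png',o)
```

```text
bar top [[302.2 275.5]
 [323.4 276. ]
 [303.4 204. ]
 [325.8 204.5]]
disc +x,+y,-y,-x [[314.6 196.2]
 [285.6 223. ]
 [342.2 224.3]
 [313.3 250. ]]
tcp [[314.1 227.3]]
```

View pics/mix9.png

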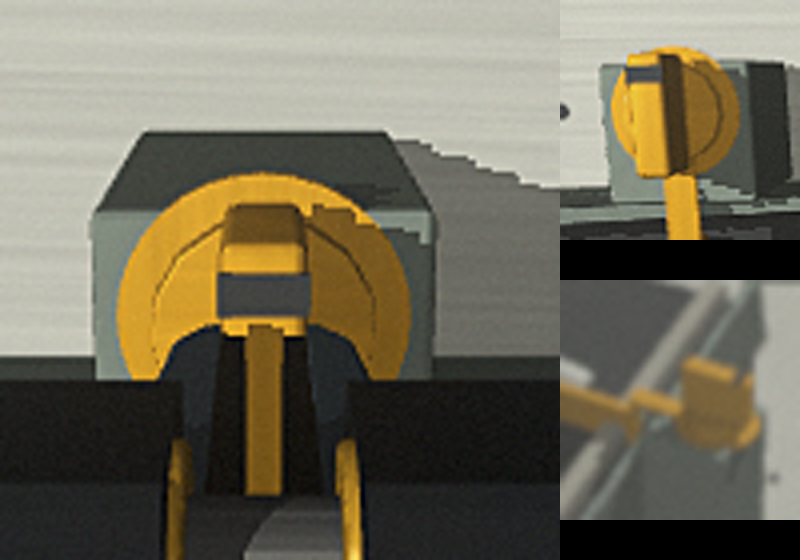

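The view shows the knob bar's striped top centred at about w14 (316,204), beyond the closed fingers, so the bar is farther in +x than assumed. I'll triangulate the stripe with w1.

Run:
```python
from h import *
np.set_printoptions(precision=4,suppress=True)
w1=saved('w1'); w14=pose('wrist'); s=pose('scene')
u1=[[216.2,112.8],[212.5,107.8],[221.3,107.8]]; u14=[[316,203.8],[305.5,191.3],[326,191.3]]
print(tri(w1,u1,w14,u14))
# bar near end in w1 (row 178 zoomed) and arm
print('w1 bar -x end at z .127', onz(w1,[[190+87/3.2,90+178/3.2]],.127), '+x end',onz(w1,[[217,107.8]],.127))
print('w14 bar end rows at .127', onz(w14,[[316,191.3],[316,213.8]],.127))
# scene s3: bar top corners (683..753,357..375 zoomed /5 + (300,200))
f=lambda x,y:[300+(x-560)/5,200+(y-280)/5]
P=onz(s,[f(688,362),f(752,377)],.127); print('scene bar top ends at .127',P)
```

```text
[[ 0.6577 -0.0966  0.1266  0.0003]
 [ 0.6629 -0.0907  0.1196  0.0006]
 [ 0.6633 -0.1015  0.1222  0.0007]]
w1 bar -x end at z .127 [[ 0.6229 -0.0956  0.127 ]] +x end [[ 0.663 -0.098  0.127]]
w14 bar end rows at .127 [[ 0.6645 -0.0963  0.127 ]
 [ 0.6521 -0.0966  0.127 ]]
scene bar top ends at .127 [[ 0.6272 -0.101   0.127 ]
 [ 0.6647 -0.0956  0.127 ]]
```

Request:
apply_moves:
  rows: [0.6,0,0,0,0,0.6,0,0,0,0,0.6,0,0,0,0,0.6,0.006,-0.001,0,0,0.6,0.006,-0.001,-0.003,0,0.6,0.006,-0.001,-0.003,0]

```text
time: 28.18
ee_pos: [0.6423, -0.0968, 0.101]
tcp_rot: [-0.0, 1.0, 0.013, -0.0]
force: [-0.7, -0.1, 0.1]
grip_width: 0.0544
gripper_force: 0.0
```

Request:
apply_moves:
  rows: [0,0,0,0,0,0,0,0,0,0,0,0,0,0,0]

```text
time: 28.55
ee_pos: [0.6425, -0.0968, 0.1015]
tcp_rot: [-0.0, 1.0, 0.013, 0.0]
force: [0.4, 0.2, -0.1]
grip_width: 0.0276
gripper_force: 0.0
```

Request:
apply_moves:
  rows: [0,0,0,0,0,0,0,0,0,0]

```text
time: 28.8
ee_pos: [0.6425, -0.0968, 0.1015]
tcp_rot: [0.0, 1.0, 0.013, 0.0]
force: [-0.3, -0.9, 0.6]
grip_width: 0.0073
gripper_force: 0.0
```

Request:
apply_moves:
  rows: [0,0,0,0,0,0,0,0,0,0,0,0,0,0,0,0,0,0,0,0]

```text
time: 29.3
ee_pos: [0.6425, -0.0968, 0.1014]
tcp_rot: [-0.0, 1.0, 0.013, 0.0]
force: [-0.3, 0.2, -0.1]
grip_width: 0.0004
gripper_force: 0.0
```

Run:
```python
from h import *
b,cp=snap('wrist','w15.png'); g=cv2.cvtColor(b,cv2.COLOR_RGB2HSV)
def cls(p,h):
    if 14<h[0]<32 and h[1]>140: return '#' if h[2]>150 else ('+' if h[2]>70 else '-')
    v=h[2]; return ' ' if v>180 else ('.' if v>110 else (':' if v>60 else ('o' if v>30 else '@')))
for v in range(150,262,3): print(v,''.join(cls(b[v,u],g[v,u]) for u in range(262,370,1)))
st=ctrl.sense(); print(st['ee_pos'],cp[1][:3,3])
```

```text
150                                                                                                             
153                                                                                                             
156                                                                                                             
159                                                                                                             
162                                                                                                             
165                                                                                                             
168                                                                                                             
171                      :oo:::::::::o:::::::o::::::::o:::o:oo:::::o:::::::::o:::o:::ooo                        
174                    .:o::::::::::::::::::::::::::::::::::::::::::::::::::::::::::::::o:.::::::::             
177                   :::::::::::::::::::::::::::::::::::::::::::::::::::::::::::::
[... 2569 characters left out ...]
@@@@++@@@@@@@@@-#+++@@@@@@@@@@@@@@@@@@@@@@@@@@@@@@@@@@@@@@@
249 @@@@@@@@@@@@@@@@@@@@@@@@@@@@@@@@@@@@@@@+++--o@@@@@@@@++@@@@@@@@@-####@@@@@@@@@@@@@@@@@@@@@@@@@@@@@@@@@@@@@@@
252 ooooooooooooooooooooooooooooooooooooo@@+++--@@@@@@@-@--@@@@@@@@@-####@oooooooooooooooooo@ooooooooooooooooooo
255 ooooooooooooooooooooooooooooooooooooo@@++++o@oo@@@oo@@@@@@o@@o@@@####o@o@oooooooo@oo@ooooooo@oooo@oooooo@ooo
258 ooooooooooooooooooooooooooooooooooooo@@+++-ooooooooooooooooooo:::####ooooooooooooooooooooooooooooooooooooooo
261 ooooooooooooooooooooooooooooooooooooo@@+++-oooooooooooooooo::::::####+@ooooooooooooooooooooooooooooooooooooo
[ 0.64252314 -0.09684491  0.10146297] [ 0.71150566 -0.09597296  0.29983061]
```

Request:
apply_moves:
  rows: [0.1,0,0,0.06,0,0.3,0,0,0.1,0,0.6,-0.05,0,0.1,0,0.6,-0.06,0,0.1,0,0.6,-0.06,0,0.1,0,0.6,-0.06,0,0.1,0]

```text
time: 30.1
ee_pos: [0.5834, -0.0969, 0.2014]
tcp_rot: [0.0, 1.0, 0.013, 0.0]
force: [0.6, 0.3, -0.2]
grip_width: 0.0542
gripper_force: 0.0
```

```bash
cat >> h.py <<'E'
def asc(b,u0,u1,du,v0,v1,dv):
    g=cv2.cvtColor(b,cv2.COLOR_RGB2HSV)
    def cls(h):
        if 14<h[0]<32 and h[1]>140: return '#' if h[2]>150 else ('+' if h[2]>70 else '-')
        v=h[2]; return ' ' if v>180 else ('.' if v>110 else (':' if v>60 else ('o' if v>30 else '@')))
    for v in range(v0,v1,dv): print(v,''.join(cls(g[v,u]) for u in range(u0,u1,du)))
E
python3 - <<'E'
from h import *
b,cp=snap('wrist','w16.png'); np.save('w16.npy',cp[1])
c=[.643,-.0965]; print(cp[1][:3,3],proj(cp,[[*c,.127],[.664,c[1],.127],[.622,c[1],.127],[*c,.097]]).round(1).tolist())
asc(b,270,370,1,70,170,3)
E
```

```text
[ 0.65231714 -0.09606122  0.39985663] [[315.7, 124.1], [316.4, 96.6], [315.1, 150.8], [315.7, 122.9]]
70                                                                                                     
73                                                                                                     
76                                                                                                     
79                                                                                                     
82                                                                                                     
85                                                                                                     
88                                                                                                     
91                                                                                                     
94                                                                                                     
97                                    ######################  
[... 1861 characters left out ...]
..........#############:.....::::::::::::::::::ooooooooooooooooooooooo
154 :::::::::::::::: .......................#############:...............::::::::::o:o:oo:oooo:::oo:oo:o
157 :::::::::::::::: .......................#############.::...................::o:oooo::o:oooooooooo:::
160 ::::::::............................:::.#############:::::::::::::::::::::::..::::::::..............
163 ........................................#############:::::::::::.................................:::
166 .......:::::::ooooooooooooooooooooooooo:#############ooooooooooooooooooooooooooooooooooooooooooooooo
169 ooooooooooooooooooooo:ooooooooooo::oooo:#############o:oooooo:ooo:::oooooooooooooooooooo::::::::::::
```

Run:
```python
from h import *
np.set_printoptions(precision=4,suppress=True)
w1,w16=saved('w1'),saved('w16'); s=pose('scene')
print(tri(w1,[[216.2,112.8]],w16,[[315.5,105.0]]))
b=cv2.cvtColor(cv2.imread('pics/w1.png'),cv2.COLOR_BGR2RGB); asc(b,200,262,1,98,152,2)
# template-match stereo: second wrist view needed for z
```

```text
[[ 0.6577 -0.0959  0.1239  0.0001]]
98                                                               
100                                                               
102                                                               
104                                                               
106                .  ################                            
108            ##########+o:::o+#########  ............           
110    ........#######..:::::::-+++#+++++## ........:ooooooooooo..
112   ....... .::::::::::::-::::+++++++++++++:::::..:ooooooooooo::
114   ......##.::::::::::::+::::++++++++++++++.::::::ooooooooooo:.
116   ..... ###.#########+::::::++++++++++++++++:::::oooooooooooo.
118   .....###############+:::::+++++++++++++++++::::oooooooooooo.
120   ....################+o::::+++++++++++++++++::::oooooooooooo.
122    ...################+o-:::++++++++++++++++++:::oooooooooooo.
124    ...################+::::::+++++++++++++++++:::oooooooooooo:
126    ...################+:::-::+++++++++++++++++::::ooooooooooo:
128    ....###############++:-::o+++++++++++++++++::::ooooooooooo:
130     ...################+o:-::++++++++++++++++:::::ooooooooooo:
132     ....###############+o:-::++++++++++++++++:::::oooooooooooo
134     .....##############+:::::+++++++++++++++::::::oooooooooooo
136     ......#############+----o-+++++++++++++:::::::oooooooooooo
138     ........###########++:---o++++++++++++::::::::oooooooooooo
140      .........#########++o--:-++++++++++:::::::::::ooooooooooo
142      .........##########+o--oo+++++++::::::::::::::ooooooooooo
144      .........#########+o+##+++++::::::::::::::::::ooooooooooo
146      ................. ##########....::::::::::::::ooooooooo::
148 .....:................ ##########.........:::::::::ooooooooooo
150 :::::: ................##########::...........:::::ooooooooooo
```

Request:
apply_moves:
  rows: [0.6,0,-0.12,0,0,0.6,0,-0.12,0,0,0.6,0,-0.12,0,0,0.6,0,-0.12,0,0]

```text
time: 30.65
ee_pos: [0.5827, -0.2167, 0.201]
tcp_rot: [-0.0, 1.0, 0.012, -0.0]
force: [-0.2, 0.3, 0.5]
grip_width: 0.0547
gripper_force: 0.0
```

Run:
```python
from h import *
np.set_printoptions(precision=4,suppress=True)
b,cp=snap('wrist','w17.png'); np.save('w17.npy',cp[1])
for z in(.10,.127): print(z,proj(cp,[[.6577,-.0966,z]]))
asc(b,110,240,1,85,165,3)
```

```text
0.1 [[176.8777 102.0496]]
0.127 [[163.3432 101.2052]]
85                                                                                                                                   
88                                                                                                                                   
91                                                                      ##                                                           
94                                                #############++:::::::++#############                                              
97                                                ############..::::::::::::+######+#####+# . .........                              
100                                           ....:::::::::::::::::+::::::::::+#+++++##++++++++...........:oooooooooooooo:::..        
103                                           ....:::::::::::::::::+::+:::::::+#######+:+++#+++##+::::::..:oooo:ooooooooooooooooo:....
106                                            .....#############++:::::::::::++#++++#+#+++++#+####+::::::
[... 1893 characters left out ...]
:oooooooooooooooo:ooooooo
151 ............................................:::.....................#############+::.:.............:::::::oooooooooooo:ooooooooooo
154 :::::::::::::::::::::::::::::::::::::::::::::::..................... #############::::...................:ooo::::::::::::......:::
157 :::::::::::::::..::..................................................#############-::::::::::::::.......::::::.........:..........
160 .....................................................................#############-::::::::::::::.........:::::::::oooooooo@@@@@@@
163 ........................:::::::::::::::::::oooooooooooooooooooooooooo#############+-oooooooooooooooooooooooooooooooooooooooooooooo
```

The stripe triangulates to z ≈ 0.124–0.127 in three views, so the bar is where the text says, yet the fingers shut freely. I'll probe gently with shut fingers from above.

Request:
apply_moves:
  rows: [0,0.0605,0.12,0,0,0,0.0605,0.12,0,0,0,0.0605,0.12,-0.02,0,0,0.0605,0.12,-0.04,0,0,0.0605,0.12,-0.06,0,0,0.0605,0.12,-0.067,0,0,0.0605,0.12,-0.07,0,0,0.0605,0.12,-0.073,0,0,0.0605,0.12,-0.075,0,0,0.0605,0.12,-0.077,0]

```text
time: 31.95
ee_pos: [0.6432, -0.0969, 0.1247]
tcp_rot: [0.0, 1.0, 0.013, 0.0]
force: [-0.1, 0.5, -0.3]
grip_width: 0.0003
gripper_force: 0.0
```

Request:
apply_moves:
  rows: [0,0,0,-0.002,0,0,0,0,-0.004,0,0,0,0,-0.006,0]

```text
time: 32.33
ee_pos: [0.643, -0.0968, 0.1183]
tcp_rot: [-0.0, 1.0, 0.013, 0.0]
force: [0.0, -0.6, -0.3]
grip_width: 0.0004
gripper_force: 0.0
```

Request:
apply_moves:
  rows: [0,0,0,-0.002,0,0,0,0,-0.004,0,0,0,0,-0.006,0]

```text
time: 32.7
ee_pos: [0.643, -0.0968, 0.1123]
tcp_rot: [-0.0, 1.0, 0.013, 0.0]
force: [0.5, -0.1, -0.1]
grip_width: 0.0005
gripper_force: 0.0
```

Request:
apply_moves:
  rows: [0,0,0,-0.002,0,0,0,0,-0.004,0,0,0,0,-0.006,0]

```text
time: 33.08
ee_pos: [0.643, -0.0968, 0.1063]
tcp_rot: [-0.0, 1.0, 0.013, 0.0]
force: [-0.2, -0.3, -0.8]
grip_width: 0.0004
gripper_force: 0.0
```

No contact yet. The rendered fingertips (row ~212 instead of ~201) suggest the real tips sit about 22+ mm short of the reported TCP. I'll keep probing.

Request:
apply_moves:
  rows: [0,0,0,-0.002,0,0,0,0,-0.004,0,0,0,0,-0.005,0,0,0,0,-0.005,0]

```text
time: 33.58
ee_pos: [0.643, -0.0968, 0.1013]
tcp_rot: [-0.0, 1.0, 0.013, -0.0]
force: [0.1, 0.1, -0.0]
grip_width: 0.0004
gripper_force: 0.0
```

Request:
apply_moves:
  rows: [0,0,0,-0.001,0,0,0,0,-0.002,0,0,0,0,-0.002,0]

```text
time: 33.95
ee_pos: [0.6429, -0.0969, 0.0993]
tcp_rot: [-0.0, 1.0, 0.013, -0.0]
force: [-0.3, 0.3, 0.3]
grip_width: 0.0003
gripper_force: 0.0
```

Request:
apply_moves:
  rows: [0,0,0,-0.001,0,0,0,0,-0.002,0,0,0,0,-0.002,0]

```text
time: 34.33
ee_pos: [0.6433, -0.0969, 0.0987]
tcp_rot: [0.0, 1.0, 0.013, 0.0]
force: [-7.0, 0.9, 17.1]
grip_width: 0.0006
gripper_force: 8.1
```

Run:
```python
from h import *
s=pose('scene')
print('mix5 tcp, +28mm:',proj(s,[[.4245,-.0959,.092],[.4245,-.0959,.120]]).round(1).tolist())
print('mix3 (tip seen ~ (305,188)):',proj(s,[[.5102,-.0186,.1141],[.5102,-.0186,.1421]]).round(1).tolist())
b,_=snap('scene','s8.png'); print('now',proj(s,[[.643,-.0969,.0987],[.643,-.0969,.127]]).round(1).tolist()); asc(b,300,360,1,196,236,1)
```

```text
mix5 tcp, +28mm: [[267.9, 205.4], [267.4, 197.6]]
mix3 (tip seen ~ (305,188)): [[305.6, 195.0], [305.5, 187.1]]
now [[331.2, 225.6], [331.3, 217.3]]
196 ::::::::::::o:o:o:oo::::::::::::::::::::::o::::....::...::::
197 :::::::::::::o:::::::::::::::::::::::::::o::::::.:::....:...
198 :::::::::::::::::o:::::::::::::::::::::::::::::::::::.::....
199 :::::::::::::::::::::::::::::::::::::::::::.................
200 :::::::::::::::::::o:::ooo:::::::::::::::.................  
201 :::::::::::::::::::::::::o::oo::::::::::........  ....      
202 ::::::::::::::::::::::::::o:::::::::::::..                  
203 ::::::::::::::::::::::::::::::::::::::::..                  
204 ::::::::::::::::::::::::::::::::::::::::..                  
205 ::::::::::::::::::::::::::::::::::::::::..                  
206 ::::::::::::::::::::::::::::::::::::::::..                  
207 ..::::::::::::::::::::::::::::::::::::::..                  
208 .....:::::::::::::::::::::::::::::::::::..                  
209 ........::::::::::::::::::::::::::::::::...                 
210 ...........::::::::::::::::::::::::::
[... 930 characters left out ...]
   
225 ..........####....######+.................                  
226 ............+....:.....#..................                  
227 :...............::::.....:................                  
228 ::::............:::...:..............+#...                  
229 :::::::..:::....::::::::.............##...                  
230 :::::::::::::...:::::::::...........###...                  
231 ::::::::.:::::.:::::::::::..........##.....                 
232 ::::::...::::::::::::::::::............:..                  
233 :::::....::::::::::::::::::::::......:::..                  
234 ::::.....:::::::::::::::::::::::..::::::..                  
235 ::::....:::::::::::::::::::::::...::::::..
```

Contact occurs at a reported z of ≈ 0.099. The scene view agrees that the real tips are 20–28 mm short of the reported TCP. I'll regrasp the knob at z = 0.082.

Request:
apply_moves:
  rows: [0,0,0,0.02,0,0.6,0,0,0.04,0,0.6,0,0,0.04,0,0.6,0,0,0.04,0,0.6,0,0,0.04,0,0.6,0,0,0.02,0,0.6,0,0,0.0,0,0.6,0,0,-0.008,0,0.6,0,0,-0.0155,0,0.6,0,0,-0.0155,0]

```text
time: 35.62
ee_pos: [0.6428, -0.0968, 0.0815]
tcp_rot: [-0.0, 1.0, 0.013, -0.0]
force: [0.0, 0.1, -0.3]
grip_width: 0.0551
gripper_force: 0.0
```

Request:
apply_moves:
  rows: [0.05,0,0,0,0,0.05,0,0,0,0,0.05,0,0,0,0,0.05,0,0,0,0,0.05,0,0,0,0,0.05,0,0,0,0]
  squeeze: 30

```text
time: 36.38
ee_pos: [0.643, -0.0959, 0.0821]
tcp_rot: [-0.001, 1.0, 0.012, -0.0]
force: [0.1, 8.8, 3.4]
grip_width: 0.0115
gripper_force: 30.0
```

The bar is gripped at 11.5 mm. I'll turn clockwise in steps, watching the force.

Request:
apply_moves:
  rows: [0.05,0,0.0007,0,-0.024,0.05,0,0.0007,0,-0.048,0.05,0,0.0007,0,-0.072,0.05,0,0.0007,0,-0.096,0.05,0,0.0007,0,-0.096]

```text
time: 37.0
ee_pos: [0.6429, -0.0961, 0.0821]
tcp_rot: [-0.0, 0.959, -0.285, -0.0]
force: [-2.0, 1.4, 3.9]
grip_width: 0.0117
gripper_force: 30.0
```

Run:
```python
from h import *
s=ctrl.sense(); print(s['torque'],s['force'],s['joint_pos'])
```

```text
[0.19877647 0.44746983 0.07680709] [-2.03597396  1.35723564  3.9471952 ] [-1.84184648e-01  4.35070584e-01  1.87681207e+00  1.04899139e-04
  8.29905889e-01  1.96367814e+00]
```

Request:
apply_moves:
  rows: [0.05,0,0,0,-0.024,0.05,0,0,0,-0.048,0.05,0,0,0,-0.072,0.05,0,0,0,-0.09,0.05,0,0,0,-0.097,0.05,0,0,0,-0.097,0.05,0,0,0,-0.097,0.05,0,0,0,-0.097,0.05,0,0,0,-0.097,0.05,0,0,0,-0.097,0.05,0,0,0,-0.097,0.05,0,0,0,-0.097,0.05,0,0,0,-0.097,0.05,0,0,0,-0.097,0.05,0,0,0,-0.097,0.05,0,0,0,-0.097,0.05,0,0,0,-0.097,0.05,0,0,0,-0.097,0.05,0,0,0,-0.097,0.05,0,0,0,-0.097]

```text
time: 39.5
ee_pos: [0.6427, -0.0962, 0.0821]
tcp_rot: [0.0, 0.83, -0.558, -0.0]
force: [-4.1, -0.4, 5.8]
grip_width: 0.012
gripper_force: 30.0
```

Run:
```python
from h import *
s=ctrl.sense(); print(s['torque'],s['force'])
b,cp=snap('wrist','w18.png'); t,tp=snap('top','t8.png')
# tubes in top view: bright pixels over the locker
import numpy as np
print(proj(tp,[[.519,-.085,.085],[.519,-.06,.09],[.519,-.19,.06],[.519,-.165,.065]]).round(0).tolist())
g=cv2.cvtColor(t,cv2.COLOR_RGB2GRAY); print('row215',[int(x) for x in g[213:218,320:400:1].mean(0)])
print('row235',[int(x) for x in g[223:228,320:400:1].mean(0)])
```

```text
[0.09690125 0.8952266  0.3795739 ] [-4.0642884  -0.37187636  5.83546803]
[[354.0, 217.0], [345.0, 217.0], [391.0, 216.0], [383.0, 216.0]]
row215 [50, 48, 49, 48, 49, 49, 48, 48, 49, 48, 48, 47, 45, 41, 41, 43, 45, 46, 47, 48, 49, 49, 50, 50, 51, 50, 50, 50, 50, 50, 49, 50, 50, 49, 50, 49, 49, 49, 49, 49, 48, 49, 48, 47, 48, 47, 47, 46, 46, 46, 47, 46, 46, 45, 45, 46, 46, 45, 45, 45, 44, 45, 44, 44, 44, 44, 44, 44, 43, 45, 43, 43, 42, 42, 41, 40, 40, 39, 39, 37]
row235 [49, 49, 50, 49, 49, 50, 49, 50, 49, 47, 43, 42, 44, 45, 46, 47, 49, 49, 49, 50, 50, 49, 50, 50, 50, 50, 50, 51, 50, 50, 50, 50, 49, 51, 48, 48, 48, 48, 49, 48, 48, 48, 48, 48, 47, 48, 47, 47, 47, 48, 48, 45, 45, 47, 47, 46, 45, 45, 45, 45, 45, 45, 44, 45, 45, 44, 44, 43, 43, 43, 42, 43, 42, 42, 42, 40, 41, 42, 42, 40]
```

Run:
```python
from h import *
b,sp=snap('scene','s9.png')
for n,y in(('deck13',.0135),('deck36',.0365),('bay-99',-.099),('bay-76',-.076)):
    z=.07+.2126*y+.022
    P=[[.5194+x-y*.0244,-.0986+y+x*.0244,z] for x in np.linspace(-.07,.07,8)]
    uv=proj(sp,P); print(n,uv[[0,-1]].round(0).tolist(),[int(b[int(v+.5),int(u+.5)].mean()) for u,v in uv])
```

```text
deck13 [[276.0, 205.0], [317.0, 219.0]] [96, 147, 90, 85, 83, 86, 85, 156]
deck36 [[280.0, 200.0], [321.0, 213.0]] [97, 146, 87, 82, 84, 84, 84, 154]
bay-99 [[255.0, 232.0], [297.0, 247.0]] [149, 154, 150, 152, 110, 119, 114, 108]
bay-76 [[259.0, 226.0], [301.0, 241.0]] [116, 149, 111, 103, 104, 101, 89, 134]
```

The deck is empty and the tubes have rolled into the bay. I'll release the knob, let it spring home, lift away and look.

Request:
apply_moves:
  rows: [0.6,0,0,0,0,0.6,0,0,0,0,0.6,0,0,0,0,0.6,0,0,0,0,0.6,0,0,0,0,0.6,0,0,0.04,0,0.6,0,0,0.09,0,0.6,0,0,0.14,0.03,0.8,-0.1,0,0.17,0.06,0.8,-0.2,-0.02,0.19,0.09,0.8,-0.2,-0.08,0.2,0.12,0.8,-0.2,-0.13,0.2,0.15,0.8,-0.2,-0.13,0.2,0.193,0.8,-0.2,-0.13,0.2,0.193,0.8,-0.2,-0.13,0.2,0.193]

```text
time: 41.52
ee_pos: [0.4429, -0.2263, 0.282]
tcp_rot: [-0.0, 1.0, 0.012, 0.0]
force: [-0.7, 1.3, -0.1]
grip_width: 0.0729
gripper_force: 0.0
```

Run:
```python
from h import *
b,cp=snap('wrist','w19.png'); np.save('w19.npy',cp[1]); print(cp[1][:3,3]); st=ctrl.sense(); print(st['ee_pos'],st['tcp_rot'])
asc(b,170,560,3,0,215,5)
```

```text
[ 0.51180488 -0.22558804  0.48044773]
[ 0.44298435 -0.22602395  0.28191175] [-5.50137083e-05  9.99937541e-01  1.11762853e-02  3.67602184e-05]
0  ...###++-++++::::oooooo.......                                                                                                   
5  ......###+:::::::oooooo..........:                                                                                               
10  ...... ###o...:::oooooo................                                              .                                           
15  .......###+:.....oooooo..................                                          ...                                           
20 ........####::::::::::..........:...........                                        :..:  .. :                                    
25 oooooooo####ooooooooooooooo:::.................                              .       ...   ...                                    
30 oooooooo####ooooooooooooooooooooooooooooooooo....                                    ...   ...:                                   
35 oooooooo####+oooooo
[... 4124 characters left out ...]
                         
190               .  .                                :::.                                                               :..........::
195                                                  .::o                                                                ..::+::o:::::
200                                                  :::.                                                                ..+::::::::::
205                                                 .::::                                                               :.#+::o::::: .
210                                                 ::..                                           ....: ...............o..::::::.o::o
```

The ASCII view shows both tubes in the bay (cols ~275 and ~293), the gate bar back up (col ~208) and the T-bar at cols 420–475. Next I'll measure the low face and the T-bar edges finely.

Run:
```python
from h import *
b=cv2.cvtColor(cv2.imread('pics/w19.png'),cv2.COLOR_BGR2GRAY)
print('low end edge cols 296..344')
for v in (16,20,24,28,32,36,40,50,80,120,150,160,164,168,172,176,180,184): print(v,[int(x) for x in b[v,296:346:2]])
print('tbar cols 408..486')
for v in (6,9,12,15,18,21,24,40,60,80,100,120,140,145,148,151,154,157,160): print(v,''.join(' .:-=+*%@#'[min(9,int(x)//26)] for x in b[v,408:486]))
v=80; print([int(x) for x in b[v,408:486]]); v=130; print([int(x) for x in b[v,408:486]])
```

```text
low end edge cols 296..344
16 [202, 223, 221, 217, 216, 217, 216, 216, 216, 218, 217, 216, 220, 220, 219, 221, 220, 222, 220, 221, 221, 219, 222, 219, 219]
20 [119, 120, 120, 210, 213, 213, 212, 211, 211, 212, 212, 210, 213, 215, 213, 213, 214, 217, 214, 213, 214, 215, 212, 211, 215]
24 [140, 138, 141, 135, 136, 135, 125, 213, 209, 208, 209, 208, 209, 210, 209, 208, 209, 210, 209, 208, 211, 210, 211, 210, 211]
28 [47, 42, 40, 42, 125, 137, 130, 223, 219, 217, 213, 212, 214, 215, 213, 214, 213, 213, 214, 213, 215, 214, 211, 214, 213]
32 [47, 46, 50, 48, 133, 138, 138, 81, 82, 70, 224, 214, 214, 214, 217, 216, 217, 214, 215, 215, 215, 215, 216, 214, 212]
36 [27, 33, 38, 120, 132, 136, 143, 85, 86, 85, 247, 109, 108, 213, 208, 210, 209, 210, 211, 208, 209, 206, 207, 210, 207]
40 [200, 173, 135, 95, 131, 140, 140, 89, 91, 89, 130, 121, 122, 117, 117, 117, 108, 215, 215, 213, 212, 210, 213, 211, 213]
50 [201, 172, 131, 94, 94, 145, 143, 87, 88, 95, 131, 122, 121, 120, 122, 124, 124, 120, 122, 120, 124, 122, 121, 122, 120]
80 [202, 176, 137, 101, 60, 80, 147, 89, 89, 94, 107, 124, 121, 121
[... 2800 characters left out ...]
 210, 208, 215, 212, 211, 214, 216, 216, 211, 219, 169, 119, 117, 120, 122, 119, 122, 120, 123, 120, 100, 240, 222, 220, 216, 211, 212, 222, 211, 94, 121, 126, 127, 119, 120, 123, 113, 115, 111, 211, 225, 222, 221, 221, 222, 223, 222, 222, 222, 220, 221, 222, 224, 219, 218, 222, 220, 217, 218, 219, 217, 217]
[216, 217, 217, 216, 216, 217, 214, 214, 217, 216, 216, 217, 215, 218, 219, 224, 193, 111, 228, 220, 219, 223, 219, 210, 213, 221, 219, 211, 216, 219, 218, 217, 216, 217, 219, 217, 204, 145, 119, 125, 125, 127, 125, 128, 126, 127, 108, 208, 227, 221, 219, 215, 220, 223, 197, 112, 128, 131, 129, 126, 123, 129, 144, 153, 226, 215, 211, 210, 207, 207, 209, 207, 211, 208, 209, 208, 207, 208]
```

Run:
```python
from h import *
np.set_printoptions(precision=4,suppress=True)
cp=saved('w19'); b=cv2.cvtColor(cv2.imread('pics/w19.png'),cv2.COLOR_BGR2GRAY)
for v in range(0,14): print(v,''.join(' .:-=+*%@#'[min(9,int(x)//26)] for x in b[v,390:452]))
for v in range(148,158): print(v,''.join(' .:-=+*%@#'[min(9,int(x)//26)] for x in b[v,425:480]))
L=onz(cp,[[444.5,80],[454.7,130]],.045); Rr=onz(cp,[[452.7,80],[462,130]],.045); B=onz(cp,[[414,80],[424.5,130]],.004)
d=(L[0]-L[1])/np.linalg.norm(L[0]-L[1]); print('yaw of x axis',np.degrees(np.arctan2(d[1],d[0])),'rib L',L,'R',Rr,'base',B)
n=np.array([-d[1],d[0],0]); print('offsets along normal: rib',(L@n),(Rr@n),'base',B@n)
d2=(B[0]-B[1]);print(np.degrees(np.arctan2(d2[1],d2[0])))
# low end edges
print('low face edge cols 309/315 x rows', [ (c,z,onz(cp,[[c,40],[c,160]],z)[:,1].round(4).tolist()) for c,z in ((309.5,.046),(315,.03),(315.5,0.0))])
```

```text
0 @@@@@@@@@@@@@@@@@@%@%@@%@%@@%%%%%%%%%%%%%%%%%%%%%%%%%%%%%%%%%%
1 @@@@@@@@@@@@@@@@@@@@@@@@@@@@@@@@@@@@@@@@@@@@@@@@%%%@%%%%%%%%%%
2 %%%%@%@%@%@@@@@%@@@@@@@@@@@@@@@@@@@@@@@@@@@@@@@@@@@@@@@@@@%@@@
3 %%%%%%%%%%%%%%%%%%%%%%%%%%%%%%%%@%%@@@@@@@@@@@@@@@@@@@@@@@@@@@
4 %%@%@%%%%%%%%%%%%%%%%%%%%%%%%%%%%%%%%%%%%%%%%%%%%%@@%%@%%%@%@@
5 @@@@@@@@@@@@@@@@@@@@@%%%%%%%%%%%%%%%%%%%%%%%%%*%%%%%%%%%%%%%%%
6 %%%%%@%%@@@@@@@%@@@@@@@@@@@@@@@@@@@@@@@@%@%=@@%@%%%%%%%%%%%%%%
7 @%%@%%%%%%@%@%%%@%%@@@@@%@@@@@@@@@@@@@@@+@#@@%@@%@@@@@@@@@@@%%
8 %%%%%%%@%@%%%%%%%%@@%%%%%%%@@%@%@@@%@@%+@@@@%%@%*@@@@@@%@@@@@@
9 @@@@@%%%%%%%%%%%%@%%%%%%%@%%%%@%@@%@@%+:@@@@%%@%*@@%%%@@@%@@%%
10 @@@@@%@@@%%%%%%%@%%%%%%%@%@%%@%%%@@@%+= @@@@@%@%%%@@@@@@%%@@@@
11 @@@@@@@@@@@@@@@%@@@@@@@@@@@@@@@@%@@%+==:%@@@@%%@@@@@@@@@*%@@@@
12 @@@@@@@@@@@@@@@@@@@@@@@@@@@@@@@@@@%+====+@@@@%%@@*@@@@@@%%@@@%
13 @@@@@@@@@@@%@@@@%%%@%%%@@@@%@%@@@*+=====-@@@@@%%@*@@@@@@%+-%@@
148 @@@%-#@@@@@@@@@@@@@@@@@%+========%@@@@@@#========+#@@@@
149 @@@%=@@@@@@@@@@@@@@@#@*+=========*@@@@@@#===++=+=+%%@@@
150 @@@@+*@@@@@@@@@@@#@++*%-=+%=-==+==%@@#@@%==+==+===+%@@@
151 @@
[... 166 characters left out ...]
==+@@@@
154 @@@@@@%+=@@==#@@@@@@@@@@@@@@@@@@@%%%%%%+==========+@@@@
155 @@@@@@@@+@@@%@@@@@@@@@@@@@@@@@@@@@@@@@@@==========+@@@@
156 @@@@@@@@@@@@@@@@@@@@@@@@@@@@@@@@@@@@@@@@%%%====%%%%@@@@
157 @@@@@@@@@@@@@@@@@@@@@@@@@@@@@@@@@@@@@@@@@@@%%%%@@@@@@@@
yaw of x axis 17.869111597132513 rib L [[ 0.5549 -0.3835  0.045 ]
 [ 0.4946 -0.4029  0.045 ]] R [[ 0.5553 -0.3937  0.045 ]
 [ 0.4949 -0.4124  0.045 ]] base [[ 0.5574 -0.3568  0.004 ]
 [ 0.4916 -0.3771  0.004 ]]
offsets along normal: rib [-0.5352 -0.5352] [-0.5451 -0.5443] base [-0.5107 -0.5097]
17.108804929458444
low face edge cols 309/315 x rows [(309.5, 0.046, [-0.2165, -0.2193]), (315, 0.03, [-0.2229, -0.2264]), (315.5, 0.0, [-0.2234, -0.2271])]
```

Run:
```python
from h import *
np.set_printoptions(precision=4,suppress=True)
cp=saved('w19'); b=cv2.cvtColor(cv2.imread('pics/w19.png'),cv2.COLOR_BGR2GRAY)
for v in list(range(24,38))+list(range(168,182)): print(v,[int(x) for x in b[v,304:320]])
for z in (.03,.0): 
    P=onz(cp,[[312.5,30.5],[312.5,175.0]],z); print(z,P,P[0,0]-P[1,0],P.mean(0))
P=onz(cp,[[434.5,6.5],[461.8,150.8]],.045); print('rib ends',P,np.linalg.norm(P[0]-P[1]),P.mean(0))
```

```text
24 [136, 135, 135, 135, 125, 170, 213, 212, 209, 209, 208, 209, 209, 209, 208, 208]
25 [135, 139, 138, 136, 129, 172, 216, 211, 212, 213, 210, 212, 212, 210, 208, 212]
26 [139, 137, 135, 137, 131, 171, 211, 209, 206, 208, 208, 210, 205, 209, 208, 209]
27 [124, 140, 138, 134, 131, 172, 216, 214, 213, 215, 211, 213, 212, 211, 211, 209]
28 [125, 140, 137, 136, 130, 179, 223, 222, 219, 219, 217, 216, 213, 213, 212, 216]
29 [130, 139, 137, 137, 132, 162, 185, 183, 183, 182, 182, 216, 211, 213, 209, 208]
30 [134, 141, 137, 136, 136, 117, 160, 162, 159, 159, 154, 172, 213, 209, 209, 208]
31 [132, 142, 140, 139, 140, 110, 94, 93, 96, 95, 83, 164, 220, 211, 211, 210]
32 [133, 139, 138, 137, 138, 112, 81, 84, 82, 80, 70, 175, 224, 214, 214, 216]
33 [132, 138, 140, 138, 145, 118, 86, 88, 90, 90, 77, 144, 225, 212, 214, 214]
34 [128, 138, 139, 133, 139, 116, 88, 89, 90, 86, 79, 126, 221, 210, 206, 206]
35 [131, 135, 137, 136, 141, 115, 87, 86, 92, 86, 80, 108, 223, 215, 216, 217]
36 [132, 138, 136, 137, 143, 113, 85, 90, 86, 89, 85, 119, 247, 104, 109, 101]
37 [129, 134, 135, 132, 141, 115, 82, 
[... 792 characters left out ...]
20, 120, 119, 118, 121, 122, 77, 53, 57]
178 [104, 109, 131, 125, 128, 127, 123, 121, 123, 123, 124, 126, 127, 132, 137, 109]
179 [126, 123, 124, 122, 121, 121, 122, 126, 124, 123, 126, 125, 121, 126, 126, 128]
180 [121, 121, 121, 121, 118, 119, 118, 121, 118, 116, 117, 118, 118, 118, 117, 116]
181 [120, 117, 122, 119, 118, 118, 117, 119, 117, 122, 117, 118, 116, 113, 116, 113]
0.03 [[ 0.6101 -0.2196  0.03  ]
 [ 0.4293 -0.2235  0.03  ]] 0.18075977089015288 [ 0.5197 -0.2215  0.03  ]
0.0 [[ 0.6166 -0.2192  0.    ]
 [ 0.4238 -0.2233  0.    ]] 0.1927984443970585 [ 0.5202 -0.2213  0.    ]
rib ends [[ 0.6384 -0.3636  0.045 ]
 [ 0.4685 -0.4153  0.045 ]] 0.17763742265243543 [ 0.5535 -0.3894  0.045 ]
```

Run:
```python
from h import *
np.set_printoptions(precision=4,suppress=True)
cp=saved('w19'); im=cv2.imread('pics/w19.png'); b=cv2.cvtColor(im,cv2.COLOR_BGR2GRAY)
h=cv2.cvtColor(im,cv2.COLOR_BGR2HSV); m=((h[:,:,1]>90)&((h[:,:,0]<12)|(h[:,:,0]>170))).astype(np.uint8); m[:,:290]=0;m[:,360:]=0;m[215:]=0
for v in range(158,214,3): print(v,''.join('#' if x else '.' for x in m[v,310:350]),int(b[v,325]))
ys,xs=np.nonzero(m); i=ys.argmin(); print('top',xs[i],ys[i]); 
for z in(0,.01,.02,.03): print(z,onz(cp,[[xs[i],ys[i]]],z))
a=np.radians(1.5); c=np.array([.5222,-.254])
for dx in(-.09,.09):
  for dy in(-.03,.03): print('tbar corner',c+[dx*np.cos(a)-dy*np.sin(a),dx*np.sin(a)+dy*np.cos(a)])
```

```text
158 ........................................ 130
161 .............#.......................... 129
164 ...........##########................... 51
167 ...........#.###.##...##..#####......... 50
170 ..........######.........#######........ 55
173 ........#######.........##.####......... 57
176 ........##..###..#############.......... 55
179 .............###########.##............. 55
182 ............#########..#####............ 77
185 ...........#########.................... 76
188 ..........#########..................... 73
191 .........#########...................... 74
194 ........#########....................... 73
197 .......#########........................ 64
200 ......#########......................... 131
203 .....########........................... 125
206 ....#########........................... 138
209 ...#########............................ 231
212 ..########.............................. 218
top 323 161
0 [[ 0.4443 -0.2378  0.    ]]
0.01 [[ 0.4457 -0.2375  0.01  ]]
0.02 [[ 0.4471 -0.2373  0.02  ]]
0.03 [[ 0.4485 -0.237   0.03  ]]
tbar corner [ 0.433  -0.2863]
tbar corner [ 0.4314 -0.2264]
tbar corner [ 0.613  -0.2816]
tbar corner [ 0.6114 -0.2217]
```

Run:
```python
from h import *
np.set_printoptions(precision=4,suppress=True)
for f in('w2','w19'):
    cp=saved(f); im=cv2.imread(f'pics/{f}.png'); b=cv2.cvtColor(im,cv2.COLOR_BGR2GRAY); h=cv2.cvtColor(im,cv2.COLOR_BGR2HSV)
    m=((h[:,:,1]>60)&((h[:,:,0]<15)|(h[:,:,0]>165))).astype(np.uint8); m[:150]=0; m[:,:300]=0;m[:,370:]=0;m[222:]=0
    n,l,s,c=cv2.connectedComponentsWithStats(cv2.morphologyEx(m,cv2.MORPH_CLOSE,np.ones((5,5),np.uint8)),); i=1+s[1:,4].argmax()
    ys,xs=np.nonzero(l==i); pts=np.c_[xs,ys]
    ext=[pts[ys.argmin()],pts[xs.argmax()],pts[ys.argmax()],pts[xs.argmin()]]; print(f,s[i],[e.tolist() for e in ext]); print(onz(cp,ext,.012))
```

```text
w2 [318 157  34  65 688] [[332, 157], [351, 164], [318, 221], [318, 221]]
[[ 0.4463 -0.2363  0.012 ]
 [ 0.4362 -0.2638  0.012 ]
 [ 0.3501 -0.2163  0.012 ]
 [ 0.3501 -0.2163  0.012 ]]
w19 [309 161  33  61 676] [[323, 161], [341, 167], [309, 221], [309, 220]]
[[ 0.446  -0.2375  0.012 ]
 [ 0.4382 -0.2627  0.012 ]
 [ 0.3585 -0.2198  0.012 ]
 [ 0.3601 -0.2197  0.012 ]]
```

Both views agree that the piton's head (x up to about 0.445, y −0.237 to −0.263) intrudes about 12 mm into the T-bar's final footprint, and it hasn't moved since the start. I'll grip the T-bar, lay it flush but offset in +x, then slide it in. That shifts the piton only as little as is unavoidable.

Request:
apply_moves:
  rows: [0.5,0.06,-0.09,0,0.0442,0.5,0.1105,-0.163,0,0.0442,0.5,0.1105,-0.163,0,0.0442,0.5,0.1105,-0.163,-0.06,0.0442,0.5,0.1105,-0.163,-0.12,0.0442,0.5,0.1105,-0.163,-0.18,0.0442,0.5,0.1105,-0.163,-0.22,0.0442,0.5,0.1105,-0.163,-0.245,0.0442,0.5,0.1105,-0.163,-0.255,0.0442,0.5,0.1105,-0.163,-0.255,0.0442]

```text
time: 42.82
ee_pos: [0.5537, -0.3888, 0.0269]
tcp_rot: [-0.0, 0.989, 0.15, -0.0]
force: [0.2, -0.0, -0.9]
grip_width: 0.0455
gripper_force: 0.0
```

Request:
apply_moves:
  rows: [0.5,0,0,-0.006,0,0.5,0,0,-0.012,0,0.5,0,0,-0.018,0,0.5,0,0,-0.024,0,0.5,0,0,-0.024,0]

```text
time: 43.45
ee_pos: [0.5532, -0.3889, 0.0023]
tcp_rot: [-0.0, 0.989, 0.151, -0.0]
force: [-1.2, -0.4, 0.3]
grip_width: 0.0458
gripper_force: 0.0
```

Request:
apply_moves:
  rows: [0.03,0,0,0,0,0.03,0,0,0,0,0.03,0,0,0,0,0.03,0,0,0,0,0.03,0,0,0,0,0.03,0,0,0,0]
  squeeze: 30

```text
time: 44.2
ee_pos: [0.5535, -0.3891, 0.003]
tcp_rot: [-0.0, 0.989, 0.151, -0.0]
force: [0.2, 2.3, 3.5]
grip_width: 0.0101
gripper_force: 30.0
```

Request:
apply_moves:
  rows: [0.03,0,0,0.02,0,0.03,0,0,0.04,0,0.03,-0.004,0.04,0.04,-0.02,0.03,-0.0085,0.08,0.04,-0.0441,0.03,-0.0085,0.119,0.04,-0.0441,0.03,-0.0085,0.119,0.03,-0.0441,0.03,-0.0085,0.119,0.02,-0.0441,0.03,-0.0085,0.119,0.01,-0.0441,0.03,-0.0085,0.119,0.004,-0.0441,0.03,-0.0085,0.119,0.001,-0.0441,0.03,-0.0085,0.119,0.001,-0.0441]

```text
time: 45.58
ee_pos: [0.5449, -0.2703, 0.0037]
tcp_rot: [-0.0, 1.0, 0.013, -0.0]
force: [-0.1, -0.2, -4.7]
grip_width: 0.0099
gripper_force: 30.0
```

Run:
```python
from h import *
s=ctrl.sense(); print(s['ee_pos'],s['tcp_rot'],s['force'],s['grip_width'])
b,sp=snap('scene','s10.png')
# predicted vs seen: T-bar base near edge corners and locker foot in the scene view
a=np.radians(1.5); c=s['ee_pos'][:2]
P=[[c[0]+dx*np.cos(a)-dy*np.sin(a),c[1]+dx*np.sin(a)+dy*np.cos(a),z] for dx in(-.09,.09) for dy,z in((-.03,.004),(0,.045))]
print(proj(sp,P).round(1).tolist(), proj(sp,[[.4325,-.2258,0],[.6125,-.2214,0]]).round(1).tolist())
asc(b,225,325,1,226,285,1)
```

```text
[ 0.54492768 -0.27031153  0.00373552] [-6.59720068e-05  9.99919059e-01  1.27221890e-02 -1.33358407e-04] [-0.11798187 -0.17838831 -4.74672892] 0.009880479039201404
[[235.3, 270.8], [240.5, 253.3], [290.5, 293.2], [296.1, 274.6]] [[245.9, 253.9], [298.9, 274.3]]
226                            ..::oooooooooo:::::::::::::::::::o:::::::::::::........................#.
227                           ...:::ooooooooo::::::::::::::::ooo::::::::::::::::................::......
228                          ....::oooooooooo:::::::::::::::oo:::::::::::::::::::::............::....::.
229                         .....::oooooooooo::::::::::::::ooo::::::::::::::::::::::::.::::....::..::::.
230                         ....:::oooooooooo:::::::::::::::::::::::::::::::::::::::::::::::...:::::::::
231                        .....::::ooooooooo:::::::::::::o::::::::::::::::::::::::::::::::::..:::::::::
232                       .......:::ooooooooo::::::::::::o:::::::::::::::::::::::::::...:::::.::::::::::
233                 .    .......:::oo:::oooooo:::::::::o::::::::::::::::::::::::::::....::::::::::::::::
[... 4655 characters left out ...]
.:::::::::::::::...........................                 .......   
279         ..:::.:..:.:...:...........::::::::::::::........................   .             ........  
280        ...:...:.....:..............:..:.:::::::::::......................  ..              ......   
281         ...:...:.::......:::............:::::::::::::...................  ...               ........
282        .........:.........:.:.............::::::::::::::.....................               ........
283       .....:::...........::.:................::::::::::......................                .......
284     .....::...:....:....:...:.....:.::...........::::.:::::.................                   .....
```

Request:
apply_moves:
  rows: [0.03,0,0.005,0,0,0.03,0,0.01,0,0,0.03,0,0.012,0,0,0.03,0,0.013,0,0,0.03,0,0.013,0,0]

```text
time: 46.25
ee_pos: [0.545, -0.2571, 0.0039]
tcp_rot: [0.0, 1.0, 0.013, 0.0]
force: [-0.6, -0.3, -5.1]
grip_width: 0.01
gripper_force: 30.0
```

Request:
apply_moves:
  rows: [0.03,0,0.001,0,0,0.03,0,0.002,0,0,0.03,0,0.002,0,0]

```text
time: 46.62
ee_pos: [0.545, -0.2551, 0.0039]
tcp_rot: [-0.0, 1.0, 0.013, -0.0]
force: [0.2, -0.8, -4.8]
grip_width: 0.0098
gripper_force: 30.0
```

Request:
apply_moves:
  rows: [0.03,0,0.001,0,0,0.03,0,0.0015,0,0,0.03,0,0.0015,0,0]

```text
time: 47.0
ee_pos: [0.545, -0.2536, 0.0039]
tcp_rot: [0.0, 1.0, 0.013, 0.0]
force: [0.6, -0.8, -4.8]
grip_width: 0.01
gripper_force: 30.0
```

Request:
apply_moves:
  rows: [0.03,-0.005,0,0,0,0.03,-0.009,0,0,0,0.03,-0.012,0,0,0,0.03,-0.015,0,0,0,0.03,-0.0175,0,0,0,0.03,-0.0195,0,0,0,0.03,-0.0195,0,0,0]

```text
time: 47.88
ee_pos: [0.5254, -0.2537, 0.004]
tcp_rot: [0.0, 1.0, 0.013, -0.0]
force: [-0.4, -2.0, -4.1]
grip_width: 0.0103
gripper_force: 30.0
```

Request:
apply_moves:
  rows: [0.03,0,0.0005,0,0,0.03,0,0.001,0,0,0.03,0,0.001,0,0]

```text
time: 48.25
ee_pos: [0.5255, -0.2535, 0.0041]
tcp_rot: [0.001, 1.0, 0.013, 0.0]
force: [-3.5, -9.9, -2.3]
grip_width: 0.0096
gripper_force: 30.0
```

Request:
apply_moves:
  rows: [0.03,0,0.0005,0,0,0.03,0,0.001,0,0,0.03,0,0.001,0,0]

```text
time: 48.62
ee_pos: [0.5255, -0.2532, 0.0044]
tcp_rot: [0.001, 1.0, 0.013, 0.0]
force: [-7.5, -16.4, -0.3]
grip_width: 0.0101
gripper_force: 30.1
```

Flush contact: the −y reaction is 16 N. I'll ease, set it down and release.

Request:
apply_moves:
  rows: [0.03,0,-0.0005,-0.001,0,0.03,0,-0.001,-0.0015,0,0.03,0,-0.001,-0.0015,0]

```text
time: 49.0
ee_pos: [0.526, -0.2537, 0.0031]
tcp_rot: [0.001, 1.0, 0.013, 0.0]
force: [-3.5, -9.2, 4.0]
grip_width: 0.0098
gripper_force: 30.0
```

Request:
apply_moves:
  rows: [0.15,0,-0.0005,0,0,0.3,0,-0.0005,0,0,0.4,0,-0.0005,0,0,0.5,0,-0.0005,0,0,0.5,0,-0.0005,0.03,0,0.5,0,-0.0005,0.08,0,0.5,-0.04,0.01,0.14,0,0.5,-0.085,0.02,0.2,0,0.5,-0.085,0.02,0.26,0,0.5,-0.085,0.02,0.28,0,0.5,-0.085,0.02,0.28,0,0.5,-0.085,0.02,0.28,0]

```text
time: 50.5
ee_pos: [0.4402, -0.2324, 0.2816]
tcp_rot: [-0.0, 1.0, 0.013, -0.0]
force: [-0.3, -0.4, -0.0]
grip_width: 0.0457
gripper_force: 0.0
```

Run:
```python
from h import *
b,cp=snap('wrist','w20.png'); np.save('w20.npy',cp[1]); print(cp[1][:3,3])
asc(b,190,420,2,0,215,5)
g=cv2.cvtColor(b,cv2.COLOR_RGB2GRAY)
for v in range(20,38,2): print(v,''.join(' .:-=+*%@#'[min(9,int(x)//26)] for x in g[v,290:380]))
for v in range(155,190,2): print(v,''.join(' .:-=+*%@#'[min(9,int(x)//26)] for x in g[v,290:380]))
```

```text
[ 0.50930013 -0.23156874  0.47995768]
0 #+++++::::::::ooooooooo................                                                                            
5 ####...:::::::ooooooooo:....................                                                                       
10 ####::........:oooooooo:...........................                                                                
15 ####o:::::ooooooooooooo:.............................:                                                             
20 ####+:::::................................................                                                         
25 ####+oooooooooooooooooooooooooooooooooooooooooooooooooo..                  .                                       
30 #####:oooooooooooooooooooooooooooooo       .:oooooooo::...::o              .                                       
35 :::+#+-:ooo:ooooooooooooooooo:ooooo:      ..:o      ..:...:::.....    .    :.........                              
40 :::###-oooooo::::::oooooooo:::::::::      ..::      ..:...:::.........:    :...........                      
[... 5931 characters left out ...]
@@@@@@@@@@@@@@@@@@@@@@@@@@@@@@@@@@@
177 ==+=+============++====+-.:::::::::::::::::::::++==#@@@@@@@@@@@@@@@@@@@@@@@@@@@@@@@@@@@@@@
179 =======================+.:::.--:::::-----::--:===#@@@@@@@@@@@@@@@@@@@@@@@@@@@@@@@@@@@@@@@@
181 ==+++++==+++++#@@#+++##+:::::-:-:-:::::-::-:::+==@@@@@@@@@@@@@@@@@@@@@@@@@@@@@@@@@@@@@@@@@
183 @@@@@@@@@@@@@@@@@@@@@@@@#*%==::-:-:::-:::-:::++==#@@@@@@@@@@@@@@@@@@@@@@@@@@@@@@@@@@@@@@@@
185 @@@@@@@@@@@@@@@@@@@@@@@@@@@#*::-:::-:::::-::=+=++@@@@@@@@@@@@@@@@@@@@@@@@@@@@@@@@@@@@@@@@@
187 @@@@@@@@@@@@@@@@@@@@@@@@@@@#::::::-::+-==--:+++@@@@@@@@@@@@@@@@@@@@@@@@@@@@@@@@@@@@@@@@@@@
189 @@@@@@@@@@@@@@@@@@@@@@@@@@#:::-:-:::==++@@@@@@@@@@@@@@@@@@@@@@@@@@@@@@@@@@@@@@@@@@@@@@@@@@
```

Run:
```python
from h import *
np.set_printoptions(precision=4,suppress=True)
cp=saved('w20')
A=onz(cp,[[335.5,22],[334,169.3]],.045); print('rib',A,A[0,0]-A[1,0],A.mean(0))
B=onz(cp,[[308,27.3],[308,170.2]],.03); print('face',B,B[0,0]-B[1,0],B.mean(0))
L=onz(cp,[[339.7,60],[337,155]],.045); R_=onz(cp,[[331.6,60],[330.6,155]],.045); print('rib edges',L,R_)
im=cv2.imread('pics/w20.png'); h=cv2.cvtColor(im,cv2.COLOR_BGR2HSV)
m=((h[:,:,1]>60)&((h[:,:,0]<15)|(h[:,:,0]>165))).astype(np.uint8); m[:150]=0; m[:,:290]=0;m[:,360:]=0;m[222:]=0
n,l,s,c=cv2.connectedComponentsWithStats(cv2.morphologyEx(m,cv2.MORPH_CLOSE,np.ones((5,5),np.uint8))); i=1+s[1:,4].argmax()
ys,xs=np.nonzero(l==i); pts=np.c_[xs,ys]; print('piton',s[i],onz(cp,[pts[ys.argmin()],pts[xs.argmax()],pts[ys.argmax()]],.012))
t,tp=snap('top','t9.png'); 
for f,(u0,v0) in (('top0.png',(0,0)),('t9.png',(0,0))):
    im=cv2.imread('pics/'+f); h=cv2.cvtColor(im,cv2.COLOR_BGR2HSV); m=((h[:,:,1]>90)&((h[:,:,0]<12)|(h[:,:,0]>170))).astype(np.uint8); m[:235]=0;m[285:]=0;m[:,:392]=0;m[:,425:]=0
    ys,xs=np.nonzero(m); print(f,len(xs),xs.mean(),ys.mean(),xs.min(),xs.max(),ys.min(),ys.max(), onz(tp,[[xs.mean(),ys.mean()]],.01))
```

```text
rib [[ 0.6139 -0.2524  0.045 ]
 [ 0.4374 -0.2571  0.045 ]] 0.17657935302136119 [ 0.5257 -0.2547  0.045 ]
face [[ 0.6105 -0.2196  0.03  ]
 [ 0.4328 -0.2233  0.03  ]] 0.17776554115383603 [ 0.5217 -0.2214  0.03  ]
rib edges [[ 0.5711 -0.259   0.045 ]
 [ 0.4559 -0.2602  0.045 ]] [[ 0.5708 -0.2492  0.045 ]
 [ 0.4557 -0.252   0.045 ]]
piton [307 166  31  56 646] [[ 0.436  -0.2367  0.012 ]
 [ 0.4282 -0.2633  0.012 ]
 [ 0.3556 -0.223   0.012 ]]
top0.png 150 405.1533333333333 258.11333333333334 399 413 244 277 [[ 0.3992 -0.2368  0.01  ]]
t9.png 77 402.8181818181818 270.0 399 405 250 281 [[ 0.3653 -0.2293  0.01  ]]
```

The T-bar lies flush against the low face (yaw ≈1.0° against the face's 1.2°). It is about 3 mm off the measured centre, and the piton was displaced only about 10 mm. I'll wait a moment with the robot clear, recheck, and hand in.

Request:
apply_moves:
  rows: [0.5,0,0,0,0,0.5,0,0,0,0,0.5,0,0,0,0,0.5,0,0,0,0,0.5,0,0,0,0,0.5,0,0,0,0,0.5,0,0,0,0,0.5,0,0,0,0,0.5,0,0,0,0,0.5,0,0,0,0,0.5,0,0,0,0,0.5,0,0,0,0,0.5,0,0,0,0,0.5,0,0,0,0,0.5,0,0,0,0,0.5,0,0,0,0]

```text
time: 52.6
ee_pos: [0.4405, -0.2326, 0.2824]
tcp_rot: [-0.0, 1.0, 0.013, 0.0]
force: [-0.1, -0.3, 0.1]
grip_width: 0.0456
gripper_force: 0.0
```

Run:
```python
from h import *
b,cp=snap('wrist','w21.png'); a=cv2.imread('pics/w20.png').astype(int); c=cv2.imread('pics/w21.png').astype(int)
d=np.abs(a-c).max(2)[:205]; print('changed px',int((d>60).sum()), ctrl.sense()['time'])
# knob/gate: scene view now against the start
s,_=snap('scene','s11.png'); o=cv2.imread('pics/scene0.png')[:,:,::-1].astype(int); k=np.abs(o-s.astype(int)).max(2)[208:240,318:345]; print('knob area changed px',int((k>60).sum()),'of',k.size)
if (d>60).sum()<600: ctrl.close_job(); print('closed')
```

```text
changed px 1159 52.65
knob area changed px 0 of 864
```

Run:
```python
from h import *
a=cv2.imread('pics/w20.png').astype(int); c=cv2.imread('pics/w21.png').astype(int)
d=(np.abs(a-c).max(2)>60)[:205]; print([[int(d[i:i+41,j:j+80].sum()) for j in range(0,640,80)] for i in range(0,205,41)])
print(cv2.phaseCorrelate(a[20:180,290:390].mean(2),c[20:180,290:390].mean(2)),cv2.phaseCorrelate(a[0:180,100:260].mean(2),c[0:180,100:260].mean(2)))
```

```text
[[8, 78, 72, 100, 23, 0, 0, 53], [13, 62, 76, 72, 70, 0, 0, 52], [19, 0, 0, 24, 38, 6, 0, 87], [13, 14, 13, 41, 52, 0, 0, 7], [9, 23, 29, 38, 40, 0, 19, 8]]
((-0.2850040922302455, 0.3881271280844061), 0.9368116866062517) ((-0.003481958181978939, 0.515507878538287), 0.9752673854871553)
```

The differences are spread evenly over the whole picture (a shift of less than 0.5 px from camera jitter), so nothing has moved. Handing in.

```bash
python3 -c "
from plant import ctrl
print(ctrl.close_job())"
```

```text
the job is handed in; nothing more can be done
None
```

Job handed in: both tubes present (2 and 3) rolled into the bay, the knob sprang home, and the T-bar lies flush on the low face about 3 mm off centre; the piton's head was in the T-bar's footprint and got pushed about 10 mm, so it was not left exactly where it was.

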